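Load the sample cup and release the locked-out incubator tray

ROBOT

A 7-joint arm with a two-finger parallel gripper is mounted at the origin on a cart in front of the work surface, level with it; the furniture and walls round the work are solid. World frame = base frame: x ahead of the robot, y to its left, z up, the work surface at z = 0. Lengths are in mm, angles in rad, forces in N, time in s.
With the tool pointing down it reaches from about 400 to 875 mm from the base axis. Payload 4.4 kg.
Tool frame: the origin (TCP) lies at the very end of the fingers, on their centre line; the grasp point (between the pads) lies 19 mm behind it; z points along the fingers, x is the direction in which the jaws open and shut, and the axes are right-handed (so a half turn about z gives the same grasp; the last joint's range is limited). The gripper opens to 85 mm and grips with 20 to 120 N. Pads are 22 mm wide; open, the fingers measure 114 mm over their backs; the gripper's body (76 mm by 85 mm) begins 54 mm behind the grasp point. The pads swing forward as they close: fully open they stand 13 mm farther back than shut.
Start: joints at [-1.196, 0.628, 0.038, 1.517, -0.027, 0.996, -0.02], TCP at [277.309, 587.893, 204.613] pointing down, gripper open.
Joint ranges: [-3.06, 3.06], [-0.37, 2.12], [-1.25, 1.32], [0.18, 2.47], [-1.1, 4.24], [0.23, 1.98], [-2.94, 2.94]. Speed limits (rad/s): [2.57, 2.57, 3.14, 3.14, 3.14, 3.14, 3.14].

INTERFACE

Orientations are given as [roll, pitch, yaw] about the fixed x, y, z axes, in that order (R = Rz(yaw) Ry(pitch) Rx(roll)).
In Python, from cell import telemetry, get_image, get_calibration, ctrl gives the robot as it stands. The module is installed in compiled form; this text tells all that it offers.
- The arm moves only by the tool arm_command, never from a script. Its arguments are lists of equal length, an entry for each row: "rot": the turn, a rotation vector about the world's x, y, z in degrees, a list of three; "slide": the shift along the world's x, y, z in mm, a list of three; "gripper": the finger opening in mm, from 0 to 85.4. A call has 1 to 5 rows; each row shifts and turns the pose as measured when the row begins; what a row does not reach is not made up. A row lasts 1/12 s, in which the tool goes at most 41.7 mm and 7.16 degrees, less where a joint would pass 70% of its speed; a pose out of reach is approached as far as the arm can. A call with a gripper value outside its range is refused whole. The fingers move at their own pace and stop on an object; the grip force is fixed at half the most. Time passes only in rows, so rows that do not move let the fingers close. It gives the time, the measured TCP pose, the force and the opening at its end, in the units of the state.
- telemetry.read_state(): the state, without advancing time (a new reading comes with each control period).
- get_image(name): name is "scene" or "top" or "wrist"; returns (picture, depth): 420x560x3 uint8, red, green, blue; 420x560 float32, mm along the optical axis (not along the pixel's ray), 0 where there is no reading.
- get_calibration(name): a dict with "fx", "fy", "cx", "cy" (pixels), "D" ([k1, k2, p1, p2, k3] as OpenCV has them; the pictures are not rectified), "xyz" and "attitude" of the camera in the world. Camera axes: x right, y up, looking along -z (the intrinsics and any distortion apply to the point x, -y, -z); pixel columns grow to the right and rows downward; lengths in mm; the calibration is good to about 2 mm. A picture is of the moment at which its call begins: read the wrist's pose just before it. get_calibration takes no time and is no camera call; for the wrist camera it gives the pose at the moment of the call.
- ctrl.finish_job(): hands the job in, once; it reports no verdict.
The state is a dict: "clock": time; "qpos": joint angles; "qd": joint speeds; "tau": joint torques, N m; "eef_pos": TCP position; "tool_rot": TCP orientation; "force": force on the tool from outside, world axes, zero at the start; "torque": the same for the moment, N m; "width": finger opening in mm.
Only numpy, scipy, OpenCV 4.12 (cv2) and the standard library are available. Lean on these libraries where they do the work, as an engineer would, in place of code of your own. Each camera call takes 0.05 s, during which the arm holds its last target.

TASK

The incubator's tray is locked fully out for loading. Stand the lidded sample cup upright on the tray floor beside the test cassette and let go of it; then reach in under the tray's sheet-metal pull, press down the release lever's tab there and push the tray in while it is pressed, and go on until the tray is fully home. The cup must stay upright and the cassette must stay on the tray; leave everything else on the worktop where it is.

Things in the scene. Friction and masses are not known exactly. Their poses are not given: they have to be found in the camera images.
- cup: the task's sample cup: a squat round plastic cup with a flat lid, 52 mm across the lid, 50 mm high, about 45 g, body 48 mm across under the lid (the lid is the top 8 mm); stands on the worktop to the left or to the right of the tray (it may have changed places with the timer). Origin: centre of its underside, z up.
- incubator: bench incubator, a white fixed box 165 mm deep (x), 170 mm wide (y), 88 mm high, its mouth in front clear up to 78 mm. Origin: centre of its underside on the worktop; own -x points out of the mouth toward the robot (turned by up to about 7 degrees), +x is the way the tray goes in, +y to the left seen from the robot. The housing's front plane is at own x = -82.5 mm.
- tray (a joint): slide of the tray along the incubator's own +x, m: 0 = fully out and locked (as at the start), 0.135 = fully home, panel against the housing. Locked, it gives only about 2 mm; past about 8 mm it is off the catch, slides freely (1.5 N friction, light damping) even with the lever let go, and stays where it is left; past about 50 mm the lever has sprung back up.
- tray_floor (a point): point on the upper face of the tray's floor, 18 mm over the worktop, where the cup can stand; moves with the tray, axes as the incubator's. The tray inside runs from 62 mm in front of it (front panel, top 55 mm over the worktop) to 85 mm behind it, 76 mm to its left and 40 mm to its right; side and rear walls 12 mm over the floor. At the start the housing begins 73 mm behind it.
- cassette: flat white plastic test cassette 20 x 70 x 5 mm lying lengthwise on the tray's left part, about 58 mm left of tray_floor; loose. Origin: centre of its underside.
- panel_front (a point): middle of the outer face of the tray's white front panel, 35 mm over the worktop; axes as the incubator's; moves with the tray. The panel is 166 mm wide, from 10 to 55 mm over the worktop; here the tray can be pushed home.
- pull_hood (a point): centre of the upper face of the pull's hood plate, 94 mm over the worktop; axes as the incubator's; moves with the tray. The pull, folded steel sheet, stands on the panel's right end (own y -46 to -83 mm): a hood plate 6 mm thick reaching 42 mm out from the panel's face, a 3 mm cheek closing its right side down to the bottom, a back above the panel; open to the left and the front.
- lever_tab (a point): centre of the upper face of the lever's grey thumb tab, 33 mm over the worktop when up, at own y = -62 mm, 22 mm in front of the panel; tab 20 mm wide (y), 26 mm long (x). 55 mm above is the hood plate, out to 16 mm left and 20 mm in front of this point; the cheek is 18 mm to its right: reach it from the open left or front, tool tilted 35 to 45 degrees, e.g. tip pointing right and down.
- lever (a joint): release lever in rad: 0 = up (sprung), 0.20 = fully down; the tab goes down 53 mm per rad, so about 10 mm in all. At 0.11 (6 mm down) and beyond the catch is clear of its stop. It takes about 3 N to start and 6 N fully down; let go, it springs back up (while the pawl still rides on the stop it stays near 0.1).
- timer: bystander: square kitchen-type timer 62 x 62 x 17 mm on the worktop. Origin: centre of underside.
- petri_dish: bystander: round shallow dish 62 mm across, 11 mm high. Origin: centre of underside.
- marker: bystander: marker pen 135 mm long, 17 mm thick, lying. Origin: centre of underside.
- dropper_bottle: bystander: brown dropper bottle 33 mm across, 78 mm high. Origin: centre of underside.
Things that resemble listed ones, but are neither listed nor needed, are in the scene too. What is shaped like the cup but orange or purple is not meant.

How it is judged:
By the outcome, as a careful person would: the job done as asked, in the order asked, and still so for the second after the job is handed in, with the robot touching nothing.
It also fails if it takes over 61 s, if anything falls off the work surface, if the arm or the gripper's body presses on something with over 40 N, if the wrist force passes 120 N, or if a joint passes its speed limit or range.

## Working session

There is one attempt and no reset: what is moved stays moved. The work goes in short steps, Python scripts to look and compute and a tool call to move; the robot and the scene stay as the last step left them, time stands still between calls to the robot, and variables do not carry over. Pictures are saved under pics/ and viewed, and the job is handed in when it is done.

Besides the shell and the picture viewer there is one more tool, called after ">>>" in YAML: its name, and indented under it one key for each argument. arm_command: Moves the arm, as the interface text tells. Its arguments: {"type":"object","properties":{"rot":{"type":"array"},"slide":{"type":"array"},"gripper":{"type":"array"}},"required":["rot","slide","gripper"]}

```bash
mkdir -p pics; python3 - <<'E'
from cell import telemetry,get_image,get_calibration
import cv2,numpy as np
print(telemetry.read_state())
for n in ("scene","top"):
    im,d=get_image(n); cv2.imwrite(f"pics/{n}0.png",im[:,:,::-1]); np.save(f"{n}0.npy",d)
    c=get_calibration(n);print(n,c)
print(get_calibration("wrist"))
E
```

```text
{'clock': 0.0, 'qpos': array([-1.19581805,  0.62935368,  0.03844022,  1.51836774, -0.02698854,
        0.99629958, -0.0200453 ]), 'qd': array([ 0.00147487,  0.00078663,  0.00024869, -0.00124155, -0.00089535,
        0.00080138,  0.0002938 ]), 'tau': array([ 2.30335982e-04, -5.63396788e+01,  1.22639302e+00, -1.93442470e+01,
        1.10144739e-02,  1.05545222e-02, -3.92044967e-06]), 'eef_pos': array([277.00609407, 587.27118142, 203.68430261]), 'tool_rot': array([3.14155832e+00, 1.91002899e-03, 1.12998037e+00]), 'force': array([-0.06160498, -0.9149808 , -0.71938223]), 'torque': array([-0.00895111, -0.01557861,  0.04463119]), 'width': 85.44517080645808}
scene {'fx': 490.0246481239322, 'fy': 490.0246481239322, 'cx': 270.8311102744688, 'cy': 210.28919263251498, 'D': array([0.00583477, 0.        , 0.        , 0.        , 0.        ]), 'xyz': array([-216.15587418, -564.61165749, 1108.43117839]), 'attitude': array([ 0.77528784,  0.02002673, -0.93672616])}
top {'fx': 543.4286833007396, 'fy': 543.4286833007396, 'cx': 276.79467902900524, 'cy': 211.85150610736127, 'D': array([0.05046181, 0.        , 0.        , 0.        , 0.        ]), 'xyz': array([ 334.46042998,   20.65313706, 1411.69779527]), 'attitude': array([ 0.17097221, -0.00438529, -1.55015217])}
{'fx': 371.1532018787038, 'fy': 371.1532018787038, 'cx': 279.43904300484235, 'cy': 214.51896956511905, 'D': array([0.02930261, 0.        , 0.        , 0.        , 0.        ]), 'xyz': array([206.12630091, 622.2599747 , 372.69402026]), 'attitude': array([-0.31391299,  0.00235322,  1.13051218])}
```

View pics/scene0.png

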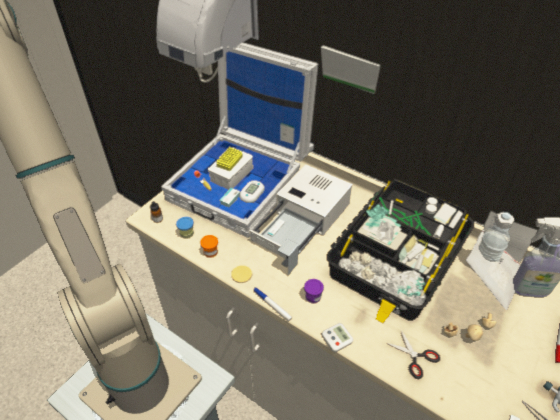

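View pics/top0.png

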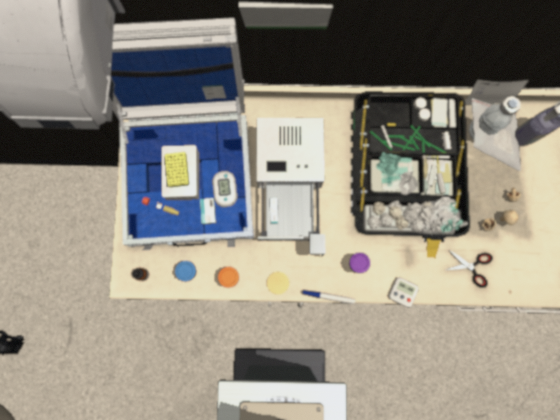

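The scene shows the tray out towards the robot (top image, ~(290,210)), with the pull at (317,243).

Cup candidates in the top view:
- blue at (185,271)
- orange at (228,277), excluded by the description
- purple at (359,263), excluded by the description
- dropper bottle at (140,274) and yellow dish at (278,283), the wrong shapes

That leaves blue. I'll check it in a crop and measure.

```bash
cat > h.py <<'E'
import numpy as np,cv2
from scipy.spatial.transform import Rotation as R
from cell import telemetry,get_image,get_calibration
def K(c): return np.array([[c['fx'],0,c['cx']],[0,c['fy'],c['cy']],[0,0,1]])
def rays(c,uv):
    p=cv2.undistortPoints(np.asarray(uv,float).reshape(-1,1,2),K(c),c['D']).reshape(-1,2)
    return np.c_[p[:,0],-p[:,1],-np.ones(len(p))]@R.from_euler('xyz',c['attitude']).as_matrix().T
def onplane(c,uv,z):
    r=rays(c,uv); return c['xyz']+r*((z-c['xyz'][2])/r[:,2])[:,None]
def cloud(c,d):
    v,u=np.mgrid[0:d.shape[0],0:d.shape[1]]
    P=c['xyz']+rays(c,np.c_[u.ravel(),v.ravel()])*d.ravel()[:,None]
    P[d.ravel()<=0]=np.nan
    return P.reshape(d.shape+(3,))
def proj(c,P):
    q=(np.atleast_2d(P)-c['xyz'])@R.from_euler('xyz',c['attitude']).as_matrix()*[1,-1,-1]
    return cv2.projectPoints(q,np.zeros(3),np.zeros(3),K(c),c['D'])[0].reshape(-1,2)
E
python3 - <<'E'
from h import *
for n in("top","scene"):
    im=cv2.imread(f"pics/{n}0.png");d=np.load(f"{n}0.npy");c=get_calibration(n);P=cloud(c,d)
    np.save(n+"P.npy",P)
    hsv=cv2.cvtColor(im,cv2.COLOR_BGR2HSV)
    m=((hsv[...,0]>95)&(hsv[...,0]<115)&(hsv[...,1]>120)).astype(np.uint8)
    nl,lab,st,ce=cv2.connectedComponentsWithStats(m)
    for i in range(1,nl):
        if 60<st[i,4]<1500:
            q=P[lab==i]; top=q[(q[:,2]>44)]
            print(n,ce[i],st[i],np.nanmedian(q,0).round(1), np.median(top,0).round(1) if len(top) else 0, onplane(c,[ce[i]],50).round(1))
    # worktop z check
    print(np.nanmedian(P[270:285,310:330].reshape(-1,3),0) if n=="top" else '')
im=cv2.imread("pics/top0.png");a=cv2.resize(im[225:315,120:250],None,fx=4,fy=4,interpolation=cv2.INTER_CUBIC)
cv2.imwrite("pics/crop_cup.png",a)
a=cv2.resize(im[110:265,240:340],None,fx=3.8,fy=3.8,interpolation=cv2.INTER_CUBIC)
cv2.imwrite("pics/crop_inc.png",a)
im=cv2.imread("pics/scene0.png");a=cv2.resize(im[160:300,230:370],None,fx=4,fy=4,interpolation=cv2.INTER_CUBIC)
cv2.imwrite("pics/crop_inc2.png",a)
E
```

```text
top [184.89316239 270.6025641 ] [177 263  17  16 234] [415.8 245.4  48. ] [415.7 245.6  48.3] [[416.4 245.2  50. ]]
[410.02444565 -93.33471595  -0.56123667]
scene [184.51898734 223.15189873] [177 217  16  13 158] [416.4 243.6  50.8] [416.4 243.6  50.8] [[416.6 244.5  50. ]]
```

View pics/crop_cup.png

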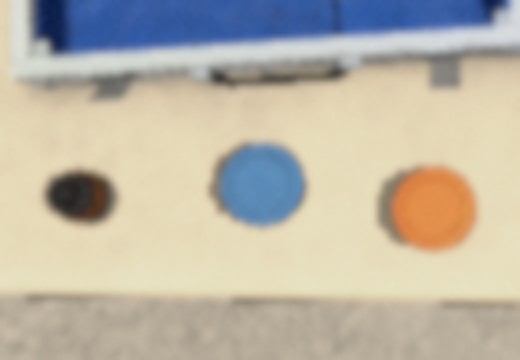

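View pics/crop_inc.png

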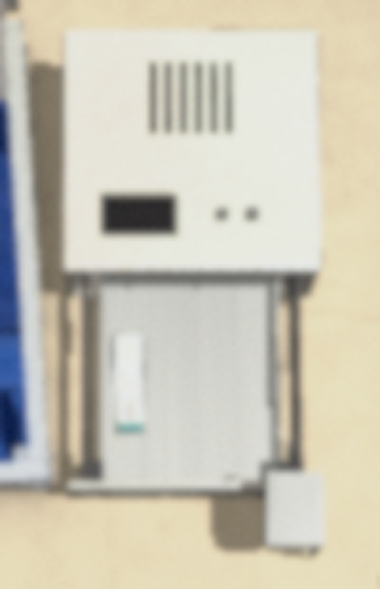

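View pics/crop_inc2.png

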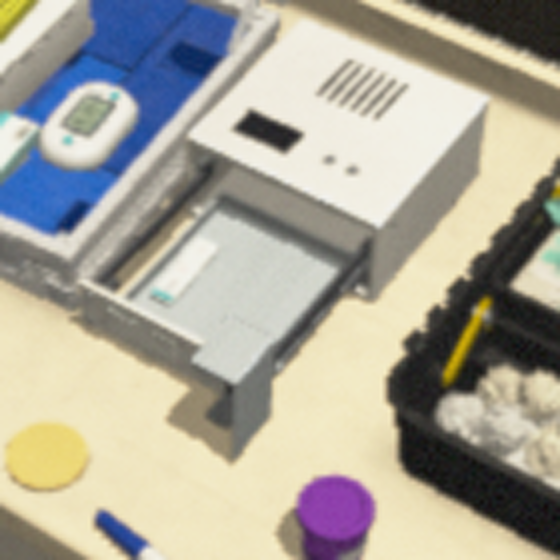

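The crops confirm the blue lidded cup, at top (185,271). The tray is empty apart from the cassette, crop (128,380), and the pull's hood is at crop (295,510). Next is the incubator pose.

```bash
python3 - <<'E'
from h import *
P=np.load("topP.npy");c=get_calibration("top")
z=P[...,2]
def comp(m,seed):
    n,lab=cv2.connectedComponents(m.astype(np.uint8)); return lab==lab[seed[1],seed[0]]
u,v=np.meshgrid(np.arange(560),np.arange(420))
m=comp((z>80)&(z<98)&(u>245)&(u<335)&(v>105)&(v<192),(290,150))
def rect(m,zz):
    ct=max(cv2.findContours(m.astype(np.uint8),0,cv2.CHAIN_APPROX_NONE)[0],key=cv2.contourArea).reshape(-1,2)
    W=onplane(c,ct,zz)[:,:2].astype(np.float32)
    return cv2.minAreaRect(W),W
print(rect(m,88)[0], m.sum(), np.nanmedian(z[m]))
r,W=rect(m,88)
# edge line fits
for nm,sel in(("front",W[:,0]<np.min(W[:,0])+12),("back",W[:,0]>np.max(W[:,0])-12),("left",W[:,1]>W[:,1].max()-14),("right",W[:,1]<W[:,1].min()+14)):
    l=cv2.fitLine(W[sel],cv2.DIST_HUBER,0,.01,.01).ravel();print(nm,l,np.degrees(np.arctan2(l[1],l[0])),sel.sum())
m2=comp((z>84)&(z<104)&(u>305)&(u<330)&(v>228)&(v<262),(317,243))
print(rect(m2,94)[0],m2.sum(),np.nanmedian(z[m2]))
E
```

```text
((724.3447875976562, -9.396018981933594), (164.10401916503906, 169.3722686767578), 1.527063012123108) 4214 87.47452952183767
front [ 2.1533331e-02 -9.9976814e-01  6.4441809e+02 -9.2373142e+00] -88.76613 73
back [ 2.1783730e-02 -9.9976271e-01  8.0592645e+02 -3.9342735e+00] -88.75178 73
left [9.9964249e-01 2.6737029e-02 7.2225916e+02 7.5262192e+01] 1.5321014 71
right [ 9.9961889e-01  2.7604720e-02  7.2608527e+02 -9.2437408e+01] 1.5818348 72
((485.9752502441406, -78.98651885986328), (46.48478317260742, 36.781620025634766), 1.233057975769043) 306 93.3899014318041
```

Cup is at (416, 245). Incubator yaw is about 1.5°, tray_floor about (569,-31.5) and lever tab about (482.5,-78). Moving over the cup.

>>> arm_command:
  rot:
    - [0, 0, 5]
    - [0, 0, 5]
    - [0, 0, 5]
    - [0, 0, 5]
    - [0, 0, 5]
  slide:
    - [14, -34, 0]
    - [14, -34, 0]
    - [14, -34, 0]
    - [14, -34, 0]
    - [14, -34, 0]
  gripper: [85, 85, 85, 85, 85]

```text
clock: 0.52
eef_pos: [339.5, 420.1, 200.2]
tool_rot: [-3.135, 0.0, 1.602]
force: [0.1, -0.6, -0.6]
width: 84.9
```

>>> arm_command:
  rot:
    - [0, 0, 0]
    - [0, 0, 0]
    - [0, 0, 0]
    - [0, 0, 0]
    - [0, 0, 0]
  slide:
    - [14, -34, 0]
    - [14, -34, 0]
    - [14, -34, 0]
    - [14, -34, 0]
    - [14, -34, 0]
  gripper: [85, 85, 85, 85, 85]

```text
clock: 0.93
eef_pos: [410.2, 240.5, 199.0]
tool_rot: [-3.133, 0.002, 1.609]
force: [0.4, -0.6, -0.4]
width: 84.8
```

>>> arm_command:
  rot:
    - [0, 0, -1]
    - [0, 0, 0]
  slide:
    - [5, 4, -20]
    - [0, 0, -20]
  gripper: [85, 85]

```text
clock: 1.1
eef_pos: [421.8, 234.9, 161.2]
tool_rot: [-3.141, 0.003, 1.575]
force: [-0.1, 1.5, -0.3]
width: 84.9
```

```bash
python3 - <<'E'
from h import *
print(telemetry.read_state()['eef_pos'])
c=get_calibration("wrist");im,d=get_image("wrist");im=im[:,:,::-1].copy();cv2.imwrite("pics/w1.png",im)
hsv=cv2.cvtColor(im,cv2.COLOR_BGR2HSV)
m=((hsv[...,0]>95)&(hsv[...,0]<115)&(hsv[...,1]>120)).astype(np.uint8)
nl,lab,st,ce=cv2.connectedComponentsWithStats(m);P=cloud(c,d)
for i in range(1,nl):
    if st[i,4]>300: print(ce[i],st[i],np.nanmedian(P[lab==i],0),onplane(c,[ce[i]],50))
print(telemetry.read_state()['eef_pos'])
E
```

```text
[421.7574792  234.92468754 161.23651467]
[451.59347826 310.44891304] [423 293  44  50 920] [514.64766062 381.95578691  54.19620655] [[519.45573327 383.21374555  50.        ]]
[325.49212761 348.30253071] [  242   298   164   122 12131] [555.24433608 275.97979894  51.4810192 ] [[559.32981322 277.08744206  50.        ]]
[193.08531469 343.03188811] [ 151  308   93   81 3575] [551.04712071 158.83318344  53.13768778] [[554.52290907 159.10699431  50.        ]]
[419.34865355 232.03508054 157.84901381]
```

View pics/w1.png

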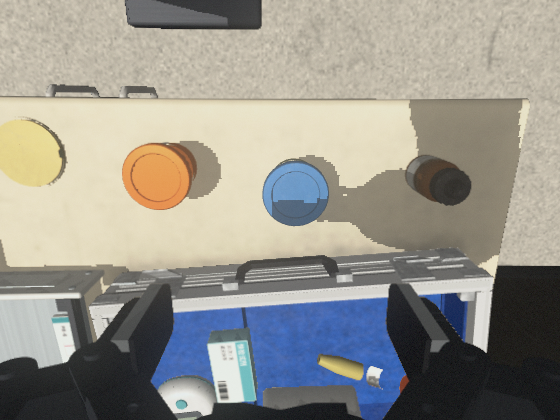

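The wrist view shows the blue cup at about (296,193), with the orange one at (157,176) and the bottle at (440,180). Now to locate the cup from it.

```bash
python3 - <<'E'
from h import *
c=get_calibration("wrist")
print(onplane(c,[[295.5,194]],50), telemetry.read_state()['eef_pos'],telemetry.read_state()['tool_rot'])
E
```

```text
[[413.09903065 244.19950299  50.        ]] [419.34865355 232.03508054 157.84901381] [-3.13477726  0.00860826  1.57452631]
```

>>> arm_command:
  rot:
    - [0, 0, 0]
    - [0, 0, 0]
  slide:
    - [0, 6, 0]
    - [0, 0, 0]
  gripper: [85, 85]

```text
clock: 1.32
eef_pos: [418.1, 237.2, 156.8]
tool_rot: [-3.131, 0.011, 1.573]
force: [0.4, -0.4, 0.3]
width: 85.3
```

>>> arm_command:
  rot:
    - [0, 0, 0]
    - [0, 0, 0]
    - [0, 0, 0]
  slide:
    - [-3, 7, -25]
    - [0, 0, -25]
    - [0, 0, 0]
  gripper: [85, 85, 85]

```text
clock: 1.57
eef_pos: [416.5, 249.1, 108.7]
tool_rot: [-3.137, 0.006, 1.578]
force: [-1.0, 0.6, -0.2]
width: 85.0
```

>>> arm_command:
  rot:
    - [0, 0, 0]
    - [0, 0, 0]
    - [0, 0, 0]
    - [0, 0, 0]
    - [0, 0, 0]
  slide:
    - [-1, -4, -20]
    - [0, 0, -20]
    - [0, 0, -20]
    - [0, 0, -18]
    - [0, 0, 0]
  gripper: [85, 85, 85, 85, 85]

```text
clock: 1.98
eef_pos: [418.0, 253.1, 34.9]
tool_rot: [3.139, -0.001, 1.587]
force: [0.1, 0.5, 1.1]
width: 85.1
```

>>> arm_command:
  rot:
    - [0, 0, 0]
    - [0, 0, 0]
    - [0, 0, 0]
  slide:
    - [-2, -8, 0]
    - [0, 0, 0]
    - [0, 0, 0]
  gripper: [85, 85, 85]

```text
clock: 2.23
eef_pos: [417.1, 247.0, 38.4]
tool_rot: [3.136, -0.004, 1.59]
force: [-0.2, 0.7, 0.3]
width: 84.9
```

>>> arm_command:
  rot:
    - [0, 0, 0]
    - [0, 0, 0]
    - [0, 0, 0]
    - [0, 0, 0]
  slide:
    - [-1, -3, -10]
    - [0, 0, -8]
    - [0, 0, 0]
    - [0, 0, 0]
  gripper: [85, 85, 85, 85]

```text
clock: 2.57
eef_pos: [419.2, 245.7, 24.4]
tool_rot: [3.129, -0.008, 1.589]
force: [-0.2, 0.1, -0.6]
width: 85.2
```

>>> arm_command:
  rot:
    - [0, 0, 0]
    - [0, 0, 0]
  slide:
    - [-4, -1, -4]
    - [0, 0, 0]
  gripper: [85, 85]

```text
clock: 2.73
eef_pos: [415.5, 245.2, 21.1]
tool_rot: [3.127, -0.009, 1.589]
force: [-0.4, 0.8, -0.5]
width: 85.2
```

>>> arm_command:
  rot:
    - [0, 0, 0]
    - [0, 0, 0]
    - [0, 0, 0]
    - [0, 0, 0]
    - [0, 0, 0]
  slide:
    - [0, 0, 0]
    - [0, 0, 0]
    - [0, 0, 0]
    - [0, 0, 0]
    - [0, 0, 0]
  gripper: [45, 45, 45, 45, 45]

```text
clock: 3.15
eef_pos: [415.5, 245.6, 21.5]
tool_rot: [3.127, -0.01, 1.59]
force: [-0.1, 0.3, -0.6]
width: 45.1
```

```bash
python3 - <<'E'
from h import *
for n in("wrist","top"):
    im,d=get_image(n);im=im[:,:,::-1].copy()
    cv2.imwrite(f"pics/{n}2.png",im if n=="wrist" else cv2.resize(im[200:320,100:260],None,fx=4,fy=4))
print(telemetry.read_state()['width'])
E
```

```text
45.084640446553905
```

View pics/wrist2.png

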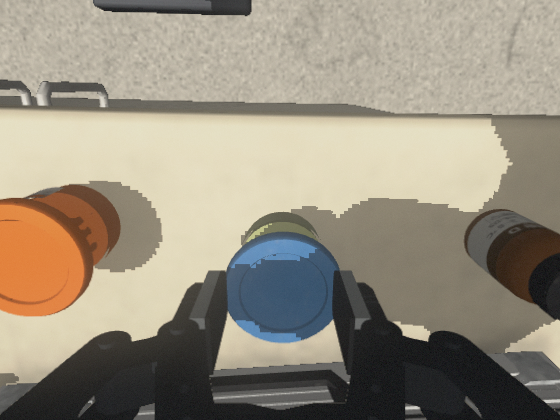

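View pics/top2.png

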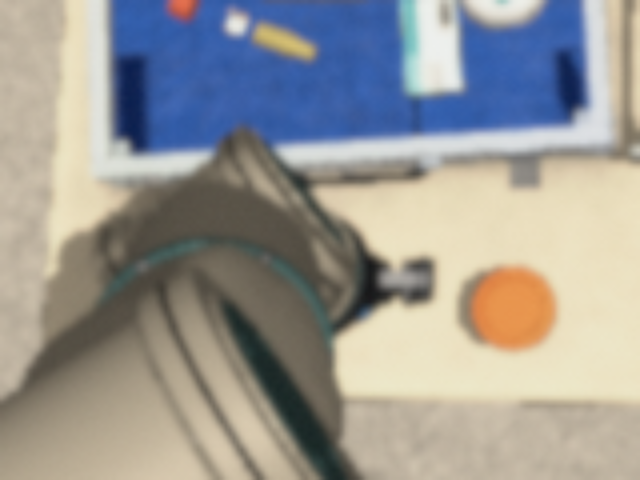

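The cup (wrist view (283,287)) is between the fingers. The opening reads exactly the commanded 45, so I'll close further to be sure of the grip.

>>> arm_command:
  rot:
    - [0, 0, 0]
    - [0, 0, 0]
    - [0, 0, 0]
  slide:
    - [0, 0, 0]
    - [0, 0, 0]
    - [0, 0, 0]
  gripper: [25, 25, 25]

```text
clock: 3.5
eef_pos: [417.1, 245.2, 24.5]
tool_rot: [3.124, -0.01, 1.589]
force: [0.9, -0.3, 0.0]
width: 24.9
```

```bash
python3 - <<'E'
from h import *
for n in("wrist","scene"):
    im,d=get_image(n);im=im[:,:,::-1].copy()
    cv2.imwrite(f"pics/{n}3.png",im if n=="wrist" else cv2.resize(im[160:300,120:300],None,fx=4,fy=4))
print(telemetry.read_state())
E
```

```text
{'clock': 3.6, 'qpos': array([-0.56339667,  0.69736299, -0.03939519,  2.13449246,  0.09461831,
        0.29174196,  0.90483289]), 'qd': array([ 0.00154936,  0.0123537 ,  0.00493373,  0.00656106,  0.00226352,
        0.00193069, -0.00083382]), 'tau': array([-9.45103378e-02, -4.79414642e+01,  1.74626433e-01, -7.19360054e+00,
       -7.96929438e-03, -9.78448195e-02, -5.07571713e-04]), 'eef_pos': array([417.01658431, 244.73739783,  24.0504143 ]), 'tool_rot': array([ 3.12412351, -0.00909182,  1.58864138]), 'force': array([0.10142818, 1.26931449, 0.1090948 ]), 'torque': array([-0.06055886,  0.02302356,  0.03217569]), 'width': 25.00628846372924}
```

View pics/wrist3.png

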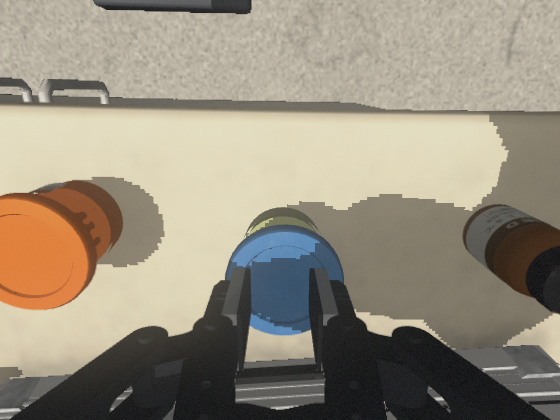

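View pics/scene3.png

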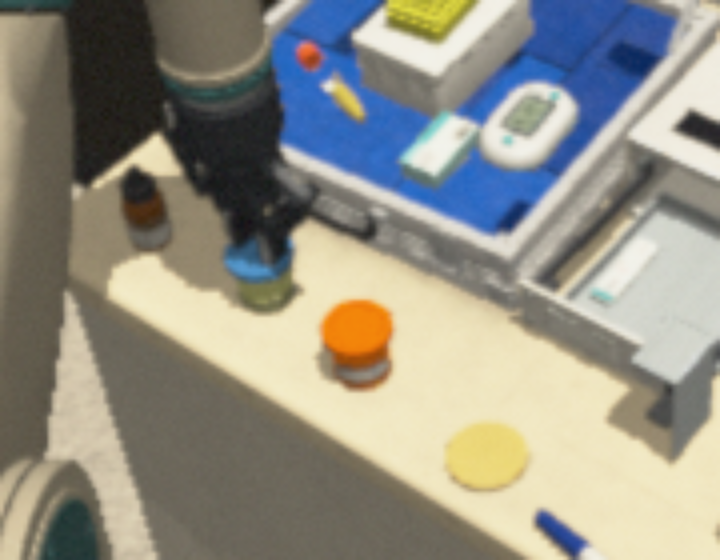

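```bash
python3 - <<'E'
from h import *
c=get_calibration("wrist");s=get_calibration("scene")
print(c, onplane(c,[[285,281],[226,275],[343,275],[285,230],[282,209]],50).round(1))
print(onplane(s,[[120+258/4,160+255/4]],50).round(1))
E2=None
st=telemetry.read_state()
p=st['eef_pos'];Rm=R.from_euler('xyz',st['tool_rot']).as_matrix()
print(proj(c,p),proj(c,p-19*Rm[:,2]),proj(s,p), (proj(s,p)-[120,160])*4)
im,d=get_image("wrist");P=cloud(c,d)
for uv in((240,290),(318,290),(235,330),(285,300),(285,320),(285,250),(240,280)): print(uv,P[uv[1],uv[0]].round(1))
E
```

```text
{'fx': 371.1532018787038, 'fy': 371.1532018787038, 'cx': 279.43904300484235, 'cy': 214.51896956511905, 'D': array([0.02930261, 0.        , 0.        , 0.        , 0.        ]), 'xyz': array([335.52455716, 242.70443276, 191.54203417]), 'attitude': array([-0.33100778, -0.00822466,  1.58915235])} [[414.3 247.7  50. ]
 [411.7 222.5  50. ]
 [411.  272.4  50. ]
 [390.8 247.2  50. ]
 [381.8 245.7  50. ]]
[[414.8 242.9  50. ]]
[[277.75060382 260.02080471]] [[277.53058531 278.02091486]] [[185.8143945  228.92639495]] [[263.25757802 275.7055798 ]]
(240, 290) [405.2 230.7  73.2]
(318, 290) [405.  259.   72.9]
(235, 330) [409.7 230.6  90.3]
(285, 300) [424.4 248.   48.8]
(285, 320) [434.8 248.2  48.5]
(285, 250) [400.6 247.4  48.2]
(240, 280) [406.3 229.8  64. ]
```

```bash
python3 - <<'E'
from h import *
c=get_calibration("wrist")
im,d=get_image("wrist");P=cloud(c,d)
print(telemetry.read_state()['eef_pos'])
for u in(222,232,240,246,310,320,330):
    print(u,[tuple(P[v,u].round(0).astype(int)) for v in range(260,345,8)])
cv2.imwrite("pics/w4.png",cv2.resize(im[220:400,180:390,::-1],None,fx=3.5,fy=3.3,interpolation=cv2.INTER_CUBIC))
E
```

```text
[416.60158336 244.14052766  23.57482399]
222 [(np.int64(429), np.int64(213), np.int64(0)), (np.int64(435), np.int64(213), np.int64(-1)), (np.int64(440), np.int64(212), np.int64(-1)), (np.int64(410), np.int64(222), np.int64(60)), (np.int64(410), np.int64(223), np.int64(66)), (np.int64(409), np.int64(224), np.int64(73)), (np.int64(410), np.int64(224), np.int64(77)), (np.int64(405), np.int64(226), np.int64(90)), (np.int64(403), np.int64(227), np.int64(96)), (np.int64(405), np.int64(227), np.int64(97)), (np.int64(404), np.int64(228), np.int64(102))]
232 [(np.int64(407), np.int64(224), np.int64(45)), (np.int64(408), np.int64(225), np.int64(49)), (np.int64(406), np.int64(226), np.int64(61)), (np.int64(406), np.int64(227), np.int64(67)), (np.int64(406), np.int64(227), np.int64(73)), (np.int64(405), np.int64(228), np.int64(80)), (np.int64(406), np.int64(229), np.int64(83)), (np.int64(406), np.int64(229), np.int64(88)), (np.int64(404), np.int64(230), np.int64(95)), (np.int64(404), np.int64(230), np.int64(99)), (np.int64(404), np.int64(231), np.int64(102))]
240 [(np.int64(404), np.int64(228), 
[... 1819 characters left out ...]
4)), (np.int64(406), np.int64(258), np.int64(88)), (np.int64(408), np.int64(258), np.int64(88)), (np.int64(411), np.int64(258), np.int64(89)), (np.int64(415), np.int64(258), np.int64(87))]
330 [(np.int64(404), np.int64(266), np.int64(49)), (np.int64(408), np.int64(266), np.int64(49)), (np.int64(411), np.int64(266), np.int64(50)), (np.int64(405), np.int64(264), np.int64(68)), (np.int64(405), np.int64(263), np.int64(73)), (np.int64(405), np.int64(262), np.int64(80)), (np.int64(404), np.int64(261), np.int64(85)), (np.int64(406), np.int64(261), np.int64(86)), (np.int64(403), np.int64(260), np.int64(95)), (np.int64(404), np.int64(259), np.int64(98)), (np.int64(404), np.int64(259), np.int64(102))]
```

View pics/w4.png

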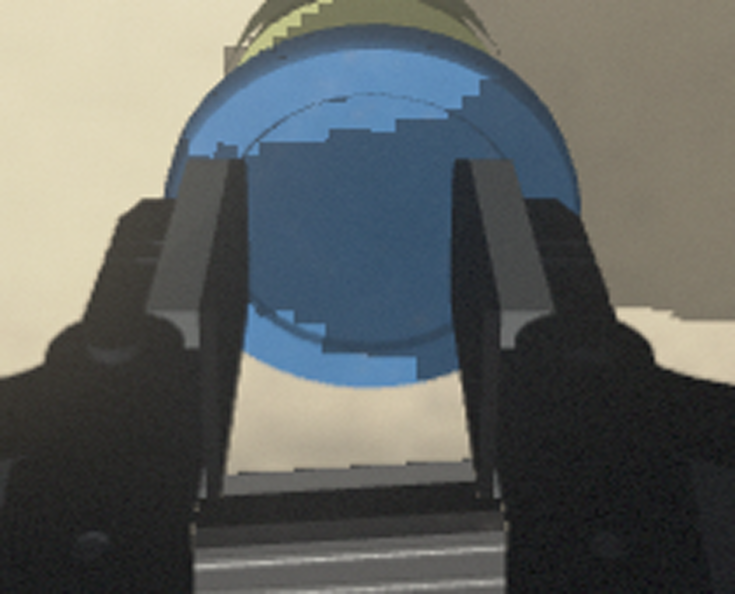

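>>> arm_command:
  rot:
    - [0, 0, 0]
    - [0, 0, 0]
    - [0, 0, 0]
    - [0, 0, 0]
  slide:
    - [0, 0, 15]
    - [0, 0, 20]
    - [0, 0, 20]
    - [0, 0, 0]
  gripper: [25, 25, 25, 25]

```text
clock: 4.03
eef_pos: [414.4, 241.8, 77.7]
tool_rot: [3.132, -0.003, 1.587]
force: [0.1, 0.7, 0.2]
width: 25.3
```

```bash
python3 - <<'E'
from h import *
c=get_calibration("wrist")
im,d=get_image("wrist");P=cloud(c,d);st=telemetry.read_state()
print(st['eef_pos'],st['tool_rot'],st['force'],st['width'],proj(c,st['eef_pos']))
for u in(230,235,240,245,315,320,325):
    print(u,[tuple(map(int,P[v,u].round(0))) for v in range(250,310,6)])
cv2.imwrite("pics/w5.png",im[:,:,::-1])
E
```

```text
[413.74029799 241.34441331  76.51615643] [ 3.13303619e+00 -2.25910574e-03  1.58750295e+00] [0.33742248 0.62066699 0.11806777] 25.031132339200333 [[276.90199059 257.78967974]]
230 [(444, 208, 0), (449, 207, -1), (454, 207, -1), (459, 207, -1), (464, 207, -1), (404, 223, 118), (404, 224, 123), (404, 224, 127), (403, 225, 132), (404, 225, 135)]
235 [(445, 211, -1), (449, 211, 0), (454, 211, -1), (404, 224, 108), (404, 225, 113), (404, 225, 118), (403, 226, 123), (404, 226, 127), (403, 227, 132), (403, 227, 136)]
240 [(444, 215, -1), (449, 215, -1), (454, 215, 0), (404, 226, 108), (404, 227, 113), (404, 227, 118), (403, 228, 124), (403, 228, 128), (404, 228, 131), (403, 229, 136)]Traceback (most recent call last):
  File "<stdin>", line 6, in <module>
ValueError: cannot convert float NaN to integer
```

>>> arm_command:
  rot:
    - [0, 0, 0]
    - [0, 0, 0]
    - [0, 0, 0]
  slide:
    - [0, 2, 0]
    - [0, 0, 0]
    - [0, 0, 0]
  gripper: [0, 0, 0]

```text
clock: 4.33
eef_pos: [412.7, 242.5, 74.7]
tool_rot: [3.136, -0.0, 1.587]
force: [-0.6, -0.5, -0.5]
width: 0.0
```

```bash
cat > tip.py <<'E'
from h import *
import sys
c=get_calibration("wrist")
im,d=get_image("wrist");P=cloud(c,d);st=telemetry.read_state()
Rm=R.from_euler('xyz',st['tool_rot']).as_matrix()
L=(P-st['eef_pos'])@Rm   # tool coords
m=(L[...,2]>-75)&(L[...,2]<5)&(abs(L[...,0])<62)&(abs(L[...,1])<16)&(np.arange(420)[:,None]>235)
q=L[m]
print(st['eef_pos'].round(1),st['width'],"tip z max pct",np.percentile(q[:,2],[90,97,99,99.8]).round(1),len(q))
for s in(-1,1):
    a=q[(q[:,0]*s>0)&(q[:,2]>np.percentile(q[:,2],98)-4)];print(s,np.percentile(a,[2,50,98],axis=0).round(1))
cv2.imwrite("pics/%s.png"%sys.argv[1],im[:,:,::-1])
E
python3 tip.py w6
```

```text
[412.6 242.5  74.6] -0.0010971341986565912 tip z max pct [-39.8 -34.3 -31.9 -30.4] 6097
-1 [[-11.4 -10.9 -37.1]
 [ -4.7 -10.2 -34.5]
 [ -0.1  -5.9 -30.1]]
1 [[  0.3 -11.  -37.1]
 [  5.6 -10.3 -34.7]
 [ 13.3  -6.1 -30.1]]
```

View pics/w6.png

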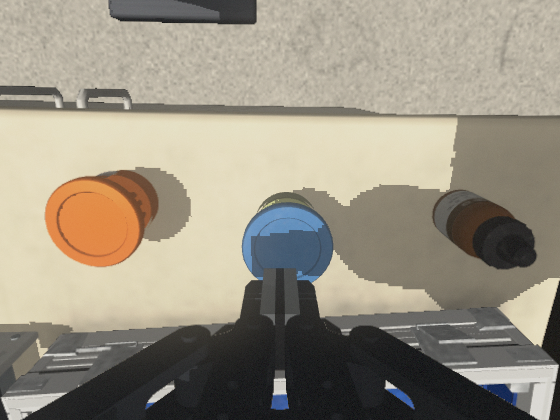

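The image shows the closed fingertips (wrist (280,270)) still above the cup. By depth they end about 30 mm behind the reported TCP, so the first close happened just above the lid. The cup has not moved. I'll allow for the 30 mm: true tip z = reported + 30.

>>> arm_command:
  rot:
    - [0, 0, 0]
    - [0, 0, 0]
    - [0, 0, 0]
    - [0, 0, 0]
    - [0, 0, 0]
  slide:
    - [2, 1, 0]
    - [0, 0, 0]
    - [0, 0, 0]
    - [0, 0, 0]
    - [0, 0, 0]
  gripper: [80, 80, 80, 80, 80]

```text
clock: 4.8
eef_pos: [413.7, 242.9, 72.6]
tool_rot: [3.139, 0.002, 1.587]
force: [-0.1, 0.2, -0.2]
width: 60.6
```

```bash
python3 tip.py w7; python3 -c "
from h import *
im=cv2.imread('pics/w7.png');c=get_calibration('wrist')
hsv=cv2.cvtColor(im,cv2.COLOR_BGR2HSV)
m=((hsv[...,0]>95)&(hsv[...,0]<118)&(hsv[...,1]>90)).astype(np.uint8);m[330:]=0
n,l,s,ce=cv2.connectedComponentsWithStats(m)
i=1+np.argmax(s[1:,4]);print(s[i],ce[i],onplane(c,[ce[i]],50))
"
```

```text
[413.7 242.9  72.6] 67.74801965150648 tip z max pct [-40.3 -35.7 -33.4 -31.7] 6995
-1 [[-38.8 -10.9 -38.5]
 [-29.4  -4.1 -36.1]
 [-29.   10.8 -31.7]]
1 [[ 30.9 -11.  -38.4]
 [ 31.1  -4.1 -36.1]
 [ 40.6  10.6 -31.6]]
[ 246  206   86   83 4067] [294.84165232 242.89230391] [[413.67677843 252.28259483  50.        ]]
```

View pics/w7.png

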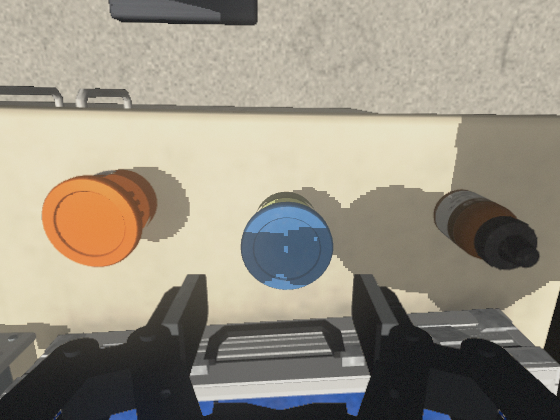

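Lid centre in the wrist view is (287,245), clear of both fingers. Descending around it.

>>> arm_command:
  rot:
    - [0, 0, 0]
    - [0, 0, 0]
    - [0, 0, 0]
    - [0, 0, 0]
    - [0, 0, 0]
  slide:
    - [1, 2, -14]
    - [0, 0, -14]
    - [0, 0, -14]
    - [0, 0, 0]
    - [0, 0, 0]
  gripper: [80, 80, 80, 80, 80]

```text
clock: 5.27
eef_pos: [415.9, 245.7, 30.3]
tool_rot: [3.136, -0.0, 1.587]
force: [0.7, 0.7, 0.2]
width: 80.0
```

>>> arm_command:
  rot:
    - [0, 0, 0]
    - [0, 0, 0]
    - [0, 0, 0]
    - [0, 0, 0]
    - [0, 0, 0]
  slide:
    - [0, 0, -12]
    - [0, 0, -12]
    - [0, 0, -12]
    - [0, 0, 0]
    - [0, 0, 0]
  gripper: [80, 80, 80, 80, 80]

```text
clock: 5.68
eef_pos: [418.1, 247.0, -3.2]
tool_rot: [3.132, -0.003, 1.587]
force: [0.4, -0.4, 0.5]
width: 80.1
```

```bash
python3 tip.py w8
```

```text
[418.1 247.   -3.1] 80.10548919215947 tip z max pct [-2.1 -1.5 -1.2 -0.8] 26412
-1 [[-61.2 -13.7  -3.7]
 [-41.4  -2.2  -2.5]
 [-19.2  14.7  -1.3]]
1 [[ 20.7 -13.7  -3.5]
 [ 42.4  -2.2  -2.2]
 [ 61.2  14.7  -0.9]]
```

View pics/w8.png

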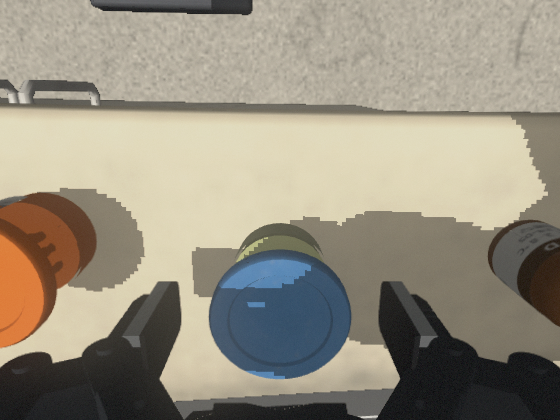

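The cup is between the fingers, and reported z is -3 with no contact, which confirms the offset. A little lower, then close.

>>> arm_command:
  rot:
    - [0, 0, 0]
    - [0, 0, 0]
    - [0, 0, 0]
    - [0, 0, 0]
    - [0, 0, 0]
  slide:
    - [-2, -1, -6]
    - [0, 0, 0]
    - [0, 0, 0]
    - [0, 0, 0]
    - [0, 0, 0]
  gripper: [80, 60, 30, 30, 30]

```text
clock: 6.15
eef_pos: [417.3, 246.6, -6.5]
tool_rot: [3.128, -0.005, 1.587]
force: [0.4, 1.3, -1.1]
width: 50.3
```

>>> arm_command:
  rot:
    - [0, 0, 0]
    - [0, 0, 0]
  slide:
    - [0, 0, 0]
    - [0, 0, 0]
  gripper: [30, 30]

```text
clock: 6.32
eef_pos: [417.6, 246.8, -6.2]
tool_rot: [3.127, -0.005, 1.587]
force: [-0.1, 0.6, -1.1]
width: 49.9
```

Gripped at 50 mm. Lifting.

>>> arm_command:
  rot:
    - [0, 0, 0]
    - [0, 0, 0]
    - [0, 0, 0]
    - [0, 0, 0]
    - [0, 0, 0]
  slide:
    - [0, 0, 10]
    - [0, 0, 20]
    - [0, 0, 30]
    - [0, 0, 30]
    - [0, 0, 20]
  gripper: [30, 30, 30, 30, 30]

```text
clock: 6.73
eef_pos: [413.3, 244.2, 105.4]
tool_rot: [3.137, 0.001, 1.587]
force: [0.2, -1.0, 0.1]
width: 50.0
```

>>> arm_command:
  rot:
    - [0, 0, 0]
    - [0, 0, 0]
    - [0, 0, 0]
    - [0, 0, 0]
    - [0, 0, 0]
  slide:
    - [0, -15, 0]
    - [0, -30, 0]
    - [0, -30, 0]
    - [0, -30, 0]
    - [0, -30, 0]
  gripper: [30, 30, 30, 30, 30]

```text
clock: 7.15
eef_pos: [417.5, 116.4, 115.4]
tool_rot: [3.119, -0.013, 1.603]
force: [0.7, -0.6, -0.9]
width: 50.0
```

>>> arm_command:
  rot:
    - [0, 0, 0]
    - [0, 0, 0]
    - [0, 0, 0]
    - [0, 0, 0]
    - [0, 0, 0]
  slide:
    - [0, -30, 0]
    - [0, -30, 0]
    - [0, -25, 0]
    - [0, -10, 0]
    - [0, 0, 0]
  gripper: [30, 30, 30, 30, 30]

```text
clock: 7.57
eef_pos: [415.6, 9.7, 118.9]
tool_rot: [3.117, -0.009, 1.593]
force: [-0.1, 0.6, -0.0]
width: 50.1
```

>>> arm_command:
  rot:
    - [0, 1.4, 0]
    - [0, 0, 0]
    - [0, 0, 0]
    - [0, 0, 0]
    - [0, 0, 0]
  slide:
    - [10, 0, 0]
    - [30, 0, 0]
    - [30, 0, 0]
    - [30, 0, 0]
    - [25, 0, 0]
  gripper: [30, 30, 30, 30, 30]

```text
clock: 7.98
eef_pos: [536.3, 11.3, 121.7]
tool_rot: [-3.132, -0.009, 1.593]
force: [1.3, -0.4, -0.9]
width: 50.5
```

>>> arm_command:
  rot:
    - [0, 0, 0]
    - [0, 0, 0]
    - [0, 0, 0]
    - [0, 0, 0]
  slide:
    - [15, -10, 0]
    - [10, -20, 0]
    - [0, -10, 0]
    - [0, 0, 0]
  gripper: [30, 30, 30, 30]

```text
clock: 8.32
eef_pos: [569.5, -22.4, 123.3]
tool_rot: [-3.14, -0.012, 1.601]
force: [-1.6, 0.2, -1.5]
width: 50.3
```

```bash
python3 - <<'E'
from h import *
st=telemetry.read_state();print(st)
for n in("wrist","top"):
    c=get_calibration(n)
    im,d=get_image(n);im=im[:,:,::-1].copy()
    if n=="top": im=cv2.resize(im[110:265,240:340],None,fx=3.8,fy=3.8)
    cv2.imwrite(f"pics/{n}9.png",im)
E
```

```text
{'clock': 8.3167, 'qpos': array([ 0.11221136,  0.62201354, -0.17594042,  1.82003031,  0.137895  ,
        0.71302053,  1.46524801]), 'qd': array([-0.01625994,  0.00543422, -0.01206226, -0.01975964, -0.00190948,
       -0.00017868, -0.01713963]), 'tau': array([ -0.29893493, -51.64229393,  -2.04152584, -15.90195179,
        -0.06248286,  -0.14907056,   0.18251466]), 'eef_pos': array([569.45822992, -22.43016038, 123.30775552]), 'tool_rot': array([-3.14018094, -0.0121279 ,  1.60123757]), 'force': array([-1.63242721,  0.23005454, -1.51091838]), 'torque': array([-0.06556427,  0.04671364,  0.03897306]), 'width': 50.30344123612731}
```

View pics/wrist9.png

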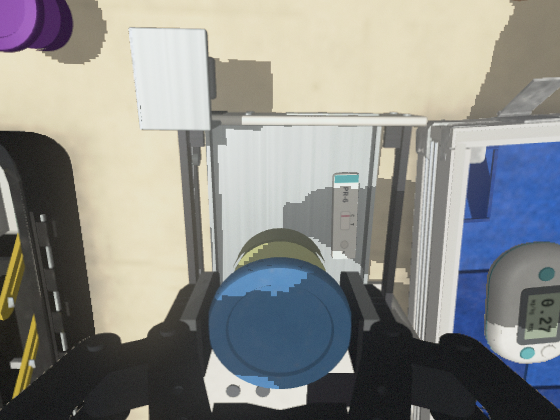

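View pics/top9.png

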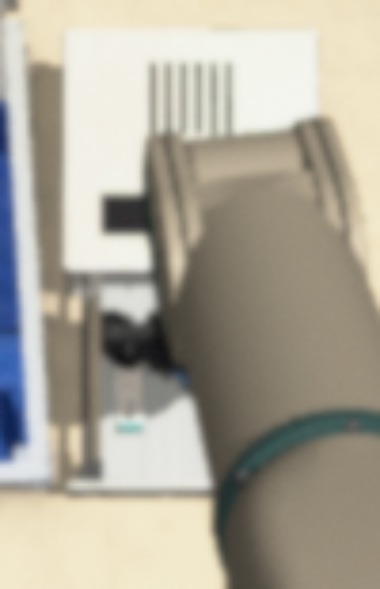

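The cup is held over the tray floor, with the cassette at wrist (345,215) and the tray floor between columns ~213 and 378. Measuring these.

```bash
python3 - <<'E'
from h import *
c=get_calibration("wrist");d=get_image("wrist")[1];P=cloud(c,d)
print("cassette corners",onplane(c,[[334,174],[359,174],[332,258],[357,258]],23).round(1))
print("floor L/R edges", onplane(c,[[379,150],[214,150]],20).round(1), onplane(c,[[300,121]],55).round(1))
print(P[160,250].round(1),P[215,345].round(1),P[80,170].round(1))
print("hood",onplane(c,[[130,28],[206,30],[142,129],[212,129]],94).round(1))
print("lid",onplane(c,[[280,325]],170).round(1), P[340,280].round(1), telemetry.read_state()['eef_pos'])
E
```

```text
cassette corners [[544.9  21.2  23. ]
 [544.3  39.7  23. ]
 [612.4  24.9  23. ]
 [611.9  44.8  23. ]]
floor L/R edges [[526.8  53.2  20. ]
 [530.5 -67.1  20. ]] [[505.8  -7.9  55. ]]
[537.2 -41.   18.6] [576.9  32.5  21.2] [485.7 -76.4  94. ]
hood [[463.3 -93.8  94. ]
 [462.6 -57.9  94. ]
 [510.1 -92.3  94. ]
 [508.8 -56.2  94. ]]
lid [[574.4 -19.7 170. ]] [575.  -19.8 178.3] [568.60259986 -19.86353373 123.36616292]
```

>>> arm_command:
  rot:
    - [0, 0, 0]
    - [0, 0, 0]
    - [0, 0, 0]
    - [0, 0, 0]
    - [0, 0, 0]
  slide:
    - [0, -6, -10]
    - [0, -2, -20]
    - [0, 0, -20]
    - [0, 0, -10]
    - [0, 0, 0]
  gripper: [30, 30, 30, 30, 30]

```text
clock: 8.88
eef_pos: [565.6, -24.0, 61.3]
tool_rot: [-3.14, -0.015, 1.61]
force: [0.0, 0.0, -0.1]
width: 50.2
```

>>> arm_command:
  rot:
    - [-0.9, 0, 0]
    - [0, 0, -0.5]
    - [0, 0, 0]
    - [0, 0, 0]
    - [0, 0, 0]
  slide:
    - [3, -4, -10]
    - [0, 0, -12]
    - [0, 0, -10]
    - [0, 0, -4]
    - [0, 0, 0]
  gripper: [30, 30, 30, 30, 30]

```text
clock: 9.3
eef_pos: [568.8, -27.3, 22.4]
tool_rot: [-3.14, 0.002, 1.602]
force: [-0.1, -0.5, -0.2]
width: 50.2
```

>>> arm_command:
  rot:
    - [0, 0, 0]
    - [0, 0, 0]
    - [0, 0, 0]
    - [0, 0, 0]
  slide:
    - [0, -1, -4]
    - [0, 0, -3]
    - [0, 0, -2]
    - [0, 0, 0]
  gripper: [30, 30, 30, 30]

```text
clock: 9.63
eef_pos: [569.5, -28.4, 13.0]
tool_rot: [-3.141, 0.002, 1.602]
force: [-0.7, -0.4, -0.5]
width: 50.5
```

>>> arm_command:
  rot:
    - [0, 0, 0]
    - [0, 0, 0]
  slide:
    - [0, 0, -2]
    - [0, 0, 0]
  gripper: [30, 30]

```text
clock: 9.8
eef_pos: [570.0, -28.5, 11.4]
tool_rot: [3.141, 0.002, 1.602]
force: [-0.5, 0.1, -0.5]
width: 50.2
```

>>> arm_command:
  rot:
    - [0, 0, 0]
    - [0, 0, 0]
  slide:
    - [0, 0, -2]
    - [0, 0, 0]
  gripper: [30, 30]

```text
clock: 9.97
eef_pos: [572.3, -28.4, 11.7]
tool_rot: [3.136, 0.002, 1.602]
force: [-0.3, -0.4, 0.3]
width: 50.4
```

>>> arm_command:
  rot:
    - [0, 0, 0]
    - [0, 0, 0]
    - [0, 0, 0]
    - [0, 0, 0]
  slide:
    - [0, 0, 0]
    - [0, 0, 0]
    - [0, 0, 0]
    - [0, 0, 0]
  gripper: [55, 60, 66, 66]

```text
clock: 10.3
eef_pos: [573.1, -28.5, 12.4]
tool_rot: [3.135, 0.002, 1.602]
force: [0.6, -0.5, -0.8]
width: 66.0
```

```bash
python3 tip.py w10
```

```text
[573.  -28.5  12.4] 66.22277803232758 tip z max pct [-5.4 -4.7 -4.3 -3.9] 27019
-1 [[-41.  -14.7  -7. ]
 [-31.4  -4.   -5.3]
 [-16.5  14.3  -4. ]]
1 [[ 19.2 -14.8  -7.5]
 [ 35.4  -4.3  -5.4]
 [ 48.4  14.1  -4.1]]
```

View pics/w10.png

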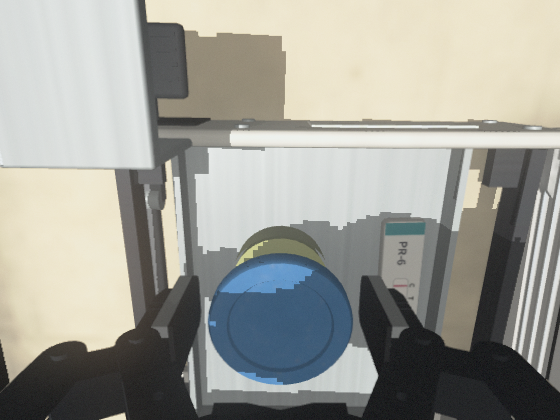

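The cup stands upright on the tray at (281,320), clear of the cassette, with both fingers free. The lever tab shows at (168,60). Raising.

>>> arm_command:
  rot:
    - [0, 0, 0]
    - [0, 0, 0]
    - [0, 0, 0]
    - [0, 0, 0]
    - [0, 0, 0]
  slide:
    - [0, 0, 8]
    - [0, 0, 20]
    - [0, 0, 30]
    - [0, 0, 30]
    - [0, 0, 30]
  gripper: [66, 66, 66, 66, 66]

```text
clock: 10.77
eef_pos: [565.7, -28.3, 128.6]
tool_rot: [-3.131, 0.001, 1.602]
force: [-0.4, 0.4, 0.0]
width: 65.6
```

>>> arm_command:
  rot:
    - [0, 0, 0]
    - [0, 0, 0]
    - [0, 0, 0]
    - [0, 0, 0]
    - [0, 0, 0]
  slide:
    - [-15, 10, 0]
    - [-30, 10, 0]
    - [-30, 10, 0]
    - [-25, 10, 0]
    - [0, 0, 0]
  gripper: [0, 0, 0, 0, 0]

```text
clock: 11.18
eef_pos: [468.9, 11.7, 139.3]
tool_rot: [3.132, 0.002, 1.599]
force: [-0.7, -0.1, -0.4]
width: 5.2
```

```bash
python3 tip.py w11; python3 - <<'E'
from h import *
c=get_calibration("wrist");print(c['xyz'],c['attitude'],telemetry.read_state()['qpos'])
E
```

```text
[471.9  10.9 139.7] 0.6444279162454232 tip z max pct [-39.  -33.9 -31.4 -29.7] 6478
-1 [[-13.2 -13.9 -36.8]
 [ -5.3 -13.1 -34.2]
 [ -0.9  -6.2 -29.3]]
1 [[  4.3 -14.  -36.8]
 [  9.1 -13.1 -34.1]
 [ 17.1  -7.7 -29.5]]
[391.11036685  10.00671992 307.51298721] [-0.32656869  0.00317178  1.59893959] [ 0.03295948  0.47539077 -0.16493901  2.07815742  0.1426113   0.58541559
  1.36635913]
```

View pics/w11.png

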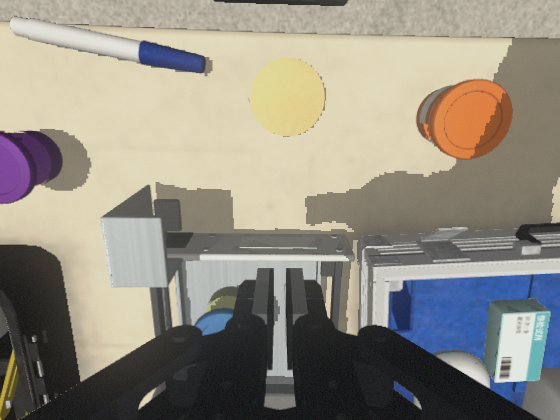

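Closed fingertips are at (280,270), above and in front of the panel. The hood is at (137,250), the tab at (167,212), and the cup is standing behind. Before tilting, I'll measure how far back the gripper body starts.

```bash
python3 - <<'E'
from h import *
c=get_calibration("wrist");d=get_image("wrist")[1];P=cloud(c,d);st=telemetry.read_state()
Rm=R.from_euler('xyz',st['tool_rot']).as_matrix()
L=((P-st['eef_pos'])@Rm).reshape(-1,3);
L=L[np.isfinite(L[:,0])]
for z in range(-140,-25,6):
    a=L[(L[:,2]>z)&(L[:,2]<=z+6)&(abs(L[:,0])<90)&(abs(L[:,1])<60)]
    if len(a): print(z,len(a),"x",np.percentile(a[:,0],[1,99]).round(0),"y",np.percentile(a[:,1],[1,50,99]).round(0))
E
```

```text
-116 172 x [-16.  19.] y [-20. -19. -18.]
-110 3687 x [-52.  55.] y [-20. -19. -13.]
-104 6749 x [-51.  54.] y [-20. -14.  -8.]
-98 5637 x [-46.  49.] y [-19. -14.  -5.]
-92 3359 x [-42.  45.] y [-18. -14.   6.]
-86 7113 x [-36.  39.] y [-15.  -9.   7.]
-80 3570 x [-33.  36.] y [-16. -14.   7.]
-74 1924 x [-28.  30.] y [-16. -14.   8.]
-68 1029 x [-14.  17.] y [-14.  -9.   9.]
-62 502 x [-12.  15.] y [-14. -13.  -8.]
-56 674 x [-12.  15.] y [-14. -10.  -8.]
-50 576 x [-12.  15.] y [-14. -12.  -8.]
-44 526 x [-12.  15.] y [-13. -10.  -8.]
-38 404 x [-11.  14.] y [-14. -13.  -8.]
-32 76 x [-5.  9.] y [-13. -13. -11.]
```

The knuckles are wide along the jaw axis and narrow across it. So I'll turn the jaws to yaw ≈20° and tilt 40° with the tip pointing right and slightly forward. That stays under the hood, and off the panel and the case.

>>> arm_command:
  rot:
    - [0, 0, -7]
    - [0, 0, -7]
    - [0, 0, -7]
    - [0, 0, -7]
    - [0, 0, -7]
  slide:
    - [0, 0, 0]
    - [0, 0, 0]
    - [0, 0, 0]
    - [0, 0, 0]
    - [0, 0, 0]
  gripper: [0, 0, 0, 0, 0]

```text
clock: 11.7
eef_pos: [482.0, 8.0, 141.5]
tool_rot: [3.118, -0.001, 0.97]
force: [-0.4, 0.2, -0.2]
width: -0.1
```

>>> arm_command:
  rot:
    - [0, 0, -7]
    - [0, 0, -7]
    - [0, 0, -7]
    - [0, 0, -7]
    - [0, 0, -7]
  slide:
    - [0, 0, 0]
    - [0, 0, 0]
    - [0, 0, 0]
    - [0, 0, 0]
    - [0, 0, 0]
  gripper: [0, 0, 0, 0, 0]

```text
clock: 12.12
eef_pos: [490.7, 5.6, 142.6]
tool_rot: [3.113, -0.007, 0.345]
force: [-1.0, 0.4, 0.0]
width: 0.2
```

>>> arm_command:
  rot:
    - [-6.4, -2.3, 0]
    - [-6.4, -2.3, 0]
    - [-6.4, -2.3, 0]
    - [-6.4, -2.3, 0]
    - [-6.4, -2.3, 0]
  slide:
    - [0, 0, 0]
    - [0, 0, 0]
    - [0, 0, 0]
    - [0, 0, 0]
    - [0, 0, 0]
  gripper: [0, 0, 0, 0, 0]

```text
clock: 12.53
eef_pos: [504.1, -8.3, 148.2]
tool_rot: [2.55, -0.038, 0.323]
force: [0.3, -0.2, -1.9]
width: 0.1
```

```bash
cat > s.py <<'E'
from h import *
st=telemetry.read_state();Rm=R.from_euler('xyz',st['tool_rot']).as_matrix()
c=get_calibration("wrist")
print("eef",st['eef_pos'].round(1),"tip",(st['eef_pos']-30*Rm[:,2]).round(1),"x",Rm[:,0].round(3),"z",Rm[:,2].round(3),"F",st['force'].round(1),"q",st['qpos'].round(2),"cam",c['xyz'].round(0))
# rotation vector to desired
import numpy as np
az,t=np.radians(20),np.radians(40)
h=np.array([np.sin(az),-np.cos(az),0]);z=np.sin(t)*h+np.cos(t)*np.array([0,0,-1.]);x=np.array([np.cos(az),np.sin(az),0])
Rd=np.c_[x,np.cross(z,x),z]
print("rot to go",np.degrees(R.from_matrix(Rd@Rm.T).as_rotvec()).round(1))
P=np.load("topP.npy")
print("case", [P[v,u].round(0).tolist() for u,v in((246,236),(240,236),(200,238),(243,215))])
E
python3 s.py
```

```text
eef [504.1  -8.3 148.2] tip [497.9   7.3 173. ] x [0.948 0.317 0.038] z [ 0.207 -0.519 -0.829] F [ 0.3 -0.2 -1.9] q [-0.99  0.72  0.81  2.15  0.23  0.43 -0.23] cam [450. 143. 244.]
rot to go [-6.4  0.   1.4]
case [[505.0, 95.0, 63.0], [505.0, 111.0, 58.0], [497.0, 210.0, 64.0], [559.0, 105.0, 55.0]]
```

>>> arm_command:
  rot:
    - [-6, 0, 1.4]
    - [0, 0, 0]
    - [0, 0, 0]
    - [0, 0, 0]
    - [0, 0, 0]
  slide:
    - [-15, -5, 0]
    - [-10, -5, -15]
    - [-6, 0, -20]
    - [-3, 0, -20]
    - [0, 0, 0]
  gripper: [0, 0, 0, 0, 0]

```text
clock: 12.95
eef_pos: [480.2, -3.3, 89.8]
tool_rot: [2.432, -0.007, 0.387]
force: [-0.6, -0.4, -0.2]
width: -0.2
```

```bash
python3 s.py; python3 tip.py w12
```

```text
eef [480.2  -3.3  89.8] tip [472.6  14.8 112.5] x [0.926 0.377 0.007] z [ 0.251 -0.601 -0.759] F [-0.6 -0.4 -0.2] q [-1.11  0.94  0.84  2.24  0.24  0.26 -0.35] cam [416. 155. 166.]
rot to go [ 0.5  0.6 -2.2]
case [[505.0, 95.0, 63.0], [505.0, 111.0, 58.0], [497.0, 210.0, 64.0], [559.0, 105.0, 55.0]]
[481.2  -3.4  91.1] 0.19462360930714873 tip z max pct [-39.6 -34.1 -31.8 -30.1] 6205
-1 [[-12.3 -13.5 -37. ]
 [ -5.3 -12.7 -34.4]
 [ -0.2  -8.5 -30. ]]
1 [[  0.2 -13.5 -37. ]
 [  5.  -12.7 -34.2]
 [ 11.9  -8.4 -29.8]]
```

View pics/w12.png

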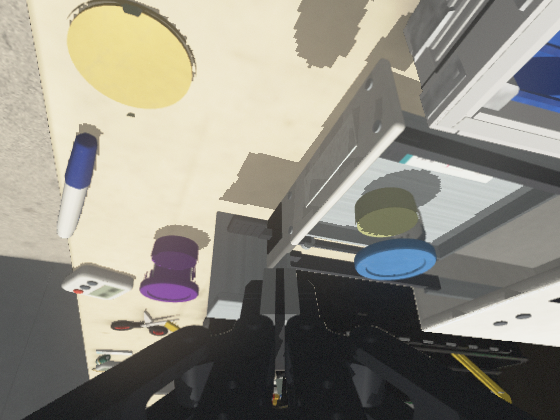

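The wrist view confirms the tip offset lies along the tool (-30). The tab and hood are at ~(280,230), and the cup is upright on the tray. Joint 6 is near its limit, so I'll reduce the azimuth.

>>> arm_command:
  rot:
    - [0, 0, -5]
    - [0, 0, -5]
    - [0, 0, -4]
    - [0, 0, 0]
  slide:
    - [0, -6, 0]
    - [0, -6, 0]
    - [0, -6, -10]
    - [0, 0, -10]
  gripper: [0, 0, 0, 0]

```text
clock: 13.33
eef_pos: [486.7, -21.6, 75.3]
tool_rot: [2.434, -0.016, 0.132]
force: [0.8, 1.3, 0.6]
width: -0.0
```

```bash
sed -i 's/radians(20)/radians(8)/' s.py; python3 s.py
```

```text
eef [486.7 -21.6  75.3] tip [483.8  -2.4  98. ] x [0.991 0.131 0.016] z [ 0.097 -0.643 -0.76 ] F [0.8 1.3 0.6] q [-0.99  0.97  0.78  2.09  0.13  0.46 -0.41] cam [464. 148. 152.]
rot to go [0.4 1.  0.5]
case [[505.0, 95.0, 63.0], [505.0, 111.0, 58.0], [497.0, 210.0, 64.0], [559.0, 105.0, 55.0]]
```

>>> arm_command:
  rot:
    - [0, 0.8, 0]
    - [0, 0, 0]
    - [0, 0, 0]
    - [0, 0, 0]
  slide:
    - [-10, -6, -8]
    - [0, -8, -15]
    - [0, -8, -15]
    - [0, 0, 0]
  gripper: [0, 0, 0, 0]

```text
clock: 13.67
eef_pos: [477.3, -45.1, 36.6]
tool_rot: [2.439, -0.003, 0.136]
force: [-0.2, -0.1, -0.1]
width: 0.2
```

```bash
python3 s.py; python3 tip.py w13
```

```text
eef [477.3 -45.1  36.6] tip [474.6 -25.9  59.4] x [0.991 0.136 0.003] z [ 0.09  -0.64  -0.763] F [-0.2 -0.1 -0.1] q [-0.94  1.03  0.75  2.14  0.13  0.35 -0.41] cam [455. 124. 114.]
rot to go [0.2 0.2 0.2]
case [[505.0, 95.0, 63.0], [505.0, 111.0, 58.0], [497.0, 210.0, 64.0], [559.0, 105.0, 55.0]]
[477.8 -44.6  37.5] -0.03779247195260779 tip z max pct [-15.9  -3.4   2.3   4.4] 7753Traceback (most recent call last):
  File "tip.py", line 11, in <module>
    a=q[(q[:,0]*s>0)&(q[:,2]>np.percentile(q[:,2],98)-4)];print(s,np.percentile(a,[2,50,98],axis=0).round(1))
                                                                  ~~~~~~~~~~~~~^^^^^^^^^^^^^^^^^^^^
    return _quantile_unchecked(
        a, q, axis, out, overwrite_input, method, keepdims, weights)
    return _ureduce(a,
                    func=_quantile_ureduce_func,
    ...<5 lines>...
                    overwrite_input=overwrite_input,
                    method=method)
    r = func(a, **kwargs)
    result = _quantile(arr,
                       quantiles=q,
    ...<2 lines>...
                       out=out,
                       weights=wgt)
    slices_having_nans = np.isnan(arr[-1, ...])
                                  ~~~^^^^^^^^^
IndexError: index -1 is out of bounds for axis 0 with size 0
```

```bash
cat > w.py <<'E'
from h import *
import sys
c=get_calibration("wrist");im,d=get_image("wrist");np.savez("last.npz",d=d,xyz=c['xyz'],att=c['attitude'])
cv2.imwrite("pics/%s.png"%sys.argv[1],im[:,:,::-1])
E
python3 w.py w13
```

```text
(no output)
```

View pics/w13.png

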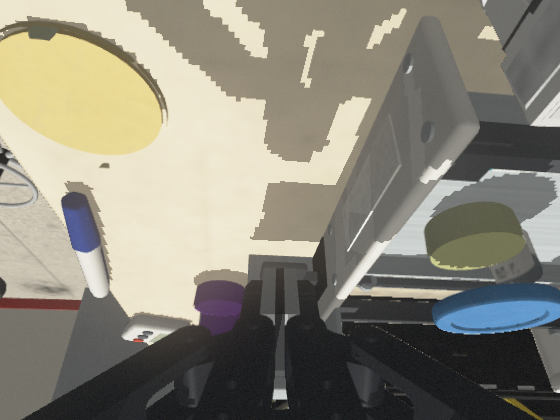

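```bash
python3 - <<'E'
from h import *
c=get_calibration("wrist");z=np.load("last.npz");P=cloud(c,z['d'])
for v in range(250,285,5): print(v,[(u,*map(int,P[v,u].round(0))) if np.isfinite(P[v,u,0]) else None for u in range(252,332,8)])
im=cv2.imread("pics/w13.png");cv2.imwrite("pics/w13c.png",cv2.resize(im[230:330,220:360],None,fx=5,fy=5,interpolation=cv2.INTER_CUBIC))
E
```

```text
250 [(252, 469, -109, 0), (260, 474, -106, 1), (268, 480, -108, 0), (276, 486, -107, 0), (284, 491, -106, 0), (292, 497, -105, 0), (300, 502, -105, 0), (308, 508, -105, 0), (316, 506, -75, 14), (324, 507, -58, 23)]
255 [(252, 468, -93, 12), (260, 473, -92, 12), (268, 479, -93, 11), (276, 487, -115, 0), (284, 492, -114, 0), (292, 498, -114, 0), (300, 504, -112, 0), (308, 510, -112, 0), (316, 507, -77, 17), (324, 507, -60, 25)]
260 [(252, 468, -94, 15), (260, 474, -93, 15), (268, 479, -93, 14), (276, 484, -92, 15), (284, 489, -92, 14), (292, 494, -93, 14), (300, 500, -93, 13), (308, 505, -92, 13), (316, 506, -77, 20), (324, 507, -60, 28)]
265 [(252, 469, -94, 18), (260, 474, -94, 18), (268, 476, -65, 31), (276, 480, -65, 30), (284, 485, -64, 30), (292, 490, -66, 29), (300, 494, -65, 30), (308, 504, -91, 17), (316, 507, -78, 23), (324, 506, -59, 31)]
270 [(252, 469, -94, 22), (260, 474, -93, 22), (268, 470, -13, 56), (276, 474, -13, 56), (284, 477, -13, 56), (292, 480, -13, 56), (300, 494, -66, 32), (308, 504, -92, 21), (316, 507, -79, 26), (324, 506, -60, 34)]
275 [(252, 469, -91, 26), (260, 473, -79, 31), (268, 470, -12, 59), (276, 473, -11, 59), (284, 476, -10, 59), (292, 480, -11, 59), (300, 495, -71, 33), (308, 501, -78, 30), (316, 506, -78, 30), (324, 506, -61, 37)]
280 [(252, 464, -18, 59), (260, 467, -17, 59), (268, 470, -9, 62), (276, 473, -9, 62), (284, 476, -8, 62), (292, 479, -8, 62), (300, 483, -14, 59), (308, 487, -14, 59), (316, 506, -77, 33), (324, 506, -61, 39)]
```

View pics/w13c.png

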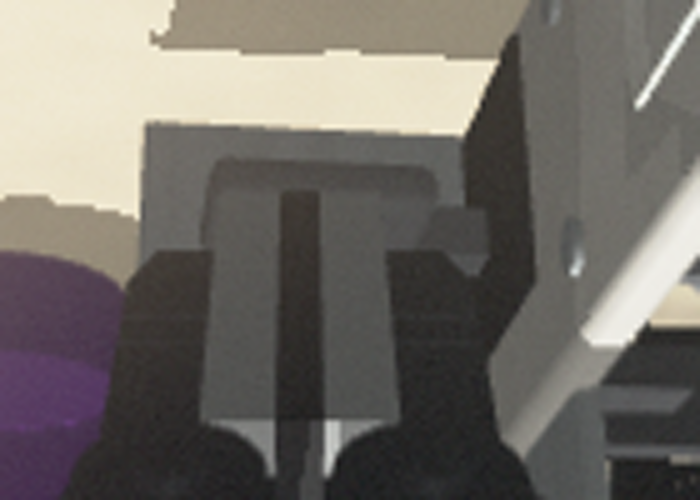

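The tab's left edge is at crop (320,175). It spans x 471–497 and y -65..-85, with its top at z≈32. The cheek is at y≈-93 and the panel face at x≈506. For hood clearance I'll tilt to 45°, back off, and enter along the tool axis.

>>> arm_command:
  rot:
    - [-2.5, -0.3, 0]
    - [-2.5, -0.3, 0]
    - [0, 0, 0]
    - [0, 0, 0]
  slide:
    - [2, -2, 12]
    - [0, -8, 10]
    - [0, 0, 0]
    - [0, 0, 0]
  gripper: [0, 0, 0, 0]

```text
clock: 14.1
eef_pos: [480.9, -52.6, 63.6]
tool_rot: [2.351, -0.006, 0.14]
force: [0.6, -0.1, 0.6]
width: -0.1
```

```bash
sed -i 's/radians(40)/radians(45)/' s.py; python3 s.py
```

```text
eef [480.9 -52.6  63.6] tip [477.8 -31.6  84.7] x [0.99  0.139 0.006] z [ 0.103 -0.703 -0.704] F [ 0.6 -0.1  0.6] q [-1.01  1.06  0.82  2.12  0.15  0.41 -0.43] cam [456. 122. 126.]
rot to go [ 0.2  0.4 -0. ]
case [[505.0, 95.0, 63.0], [505.0, 111.0, 58.0], [497.0, 210.0, 64.0], [559.0, 105.0, 55.0]]
```

>>> arm_command:
  rot:
    - [0, 0, 0]
    - [0, 0, 0]
    - [0, 0, 0]
    - [0, 0, 0]
    - [0, 0, 0]
  slide:
    - [0, -8, -8]
    - [0, -10, -10]
    - [0, -10, -8]
    - [0, -8, -6]
    - [0, 0, 0]
  gripper: [0, 0, 0, 0, 0]

```text
clock: 14.52
eef_pos: [483.0, -85.0, 31.3]
tool_rot: [2.362, -0.011, 0.146]
force: [0.1, -0.1, 0.6]
width: -0.2
```

```bash
python3 s.py; python3 w.py w14
```

```text
eef [483.  -85.   31.3] tip [479.7 -64.2  52.6] x [0.989 0.146 0.011] z [ 0.111 -0.694 -0.711] F [ 0.1 -0.1  0.6] q [-0.94  1.12  0.8   2.16  0.15  0.27 -0.44] cam [457.  89.  96.]
rot to go [-0.4  0.6 -0.4]
case [[505.0, 95.0, 63.0], [505.0, 111.0, 58.0], [497.0, 210.0, 64.0], [559.0, 105.0, 55.0]]
```

View pics/w14.png

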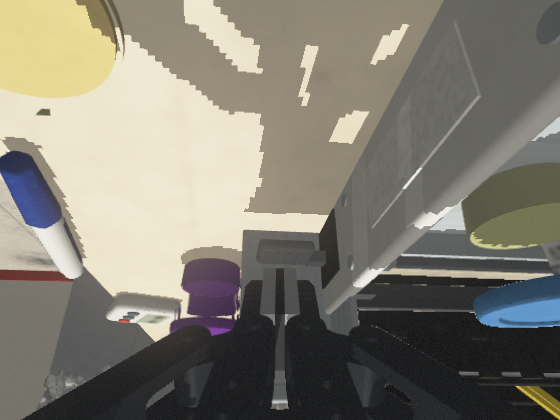

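Tab left edge is at (290,248), just ahead of the fingertips at (280,282). Joint 6 is at 0.27, near its 0.23 limit, so I'll turn the azimuth nearer to 0 for room.

>>> arm_command:
  rot:
    - [0, 0, -3]
    - [0, 0.5, -3]
    - [0, 0, 0]
  slide:
    - [-4, 0, 0]
    - [-4, 0, 0]
    - [0, 0, 0]
  gripper: [0, 0, 0]

```text
clock: 14.82
eef_pos: [475.1, -82.3, 32.4]
tool_rot: [2.366, -0.004, 0.039]
force: [0.7, 0.4, 0.5]
width: 0.3
```

```bash
sed -i 's/radians(8)/radians(2)/' s.py; python3 s.py
```

```text
eef [475.1 -82.3  32.4] tip [474.2 -61.3  53.9] x [0.999 0.039 0.004] z [ 0.03  -0.699 -0.714] F [0.7 0.4 0.5] q [-0.91  1.1   0.78  2.1   0.11  0.4  -0.45] cam [468.  93.  98.]
rot to go [-0.6  0.2 -0.3]
case [[505.0, 95.0, 63.0], [505.0, 111.0, 58.0], [497.0, 210.0, 64.0], [559.0, 105.0, 55.0]]
```

>>> arm_command:
  rot:
    - [-0.5, 0, 0]
    - [0, 0, 0]
    - [0, 0, 0]
  slide:
    - [1, -9, -5]
    - [0, -7, -4]
    - [0, 0, 0]
  gripper: [0, 0, 0]

```text
clock: 15.07
eef_pos: [477.7, -97.5, 23.3]
tool_rot: [2.36, -0.006, 0.045]
force: [0.6, -0.4, 0.6]
width: 0.2
```

```bash
python3 s.py; python3 w.py w15
```

```text
eef [477.7 -97.5  23.3] tip [476.6 -76.4  44.6] x [0.999 0.045 0.006] z [ 0.036 -0.703 -0.71 ] F [ 0.6 -0.4  0.6] q [-0.89  1.13  0.78  2.11  0.12  0.35 -0.45] cam [470.  79.  87.]
rot to go [-0.2  0.3 -0.6]
case [[505.0, 95.0, 63.0], [505.0, 111.0, 58.0], [497.0, 210.0, 64.0], [559.0, 105.0, 55.0]]
```

View pics/w15.png

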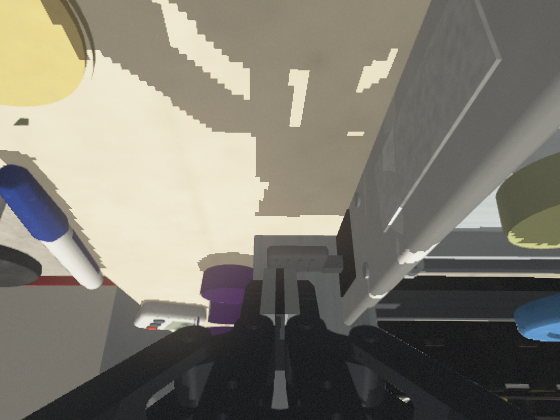

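The tip is over the tab (tab at (300,255), fingers at (280,275)). Pressing down slowly.

>>> arm_command:
  rot:
    - [0, 0, 0]
    - [0, 0, 0]
    - [0, 0, 0]
  slide:
    - [0, 0, -3]
    - [0, 0, -3]
    - [0, 0, -2]
  gripper: [0, 0, 0]

```text
clock: 15.37
eef_pos: [476.8, -97.8, 15.5]
tool_rot: [2.359, -0.005, 0.045]
force: [-1.7, 0.3, 4.0]
width: -0.0
```

>>> arm_command:
  rot:
    - [0, 0, 0]
    - [0, 0, 0]
    - [0, 0, 0]
  slide:
    - [0, 0, -4]
    - [0, 0, -4]
    - [0, 0, -4]
  gripper: [0, 0, 0]

```text
clock: 15.62
eef_pos: [477.1, -99.8, 6.7]
tool_rot: [2.354, -0.008, 0.042]
force: [-2.3, 9.8, 32.3]
width: -0.2
```

```bash
python3 s.py; python3 w.py w16
```

```text
eef [477.1 -99.8   6.7] tip [476.1 -78.6  27.8] x [0.999 0.042 0.008] z [ 0.035 -0.708 -0.705] F [-2.3  9.8 32.3] q [-0.88  1.17  0.77  2.11  0.11  0.33 -0.47] cam [470.  77.  70.]
rot to go [ 0.1  0.4 -0.4]
case [[505.0, 95.0, 63.0], [505.0, 111.0, 58.0], [497.0, 210.0, 64.0], [559.0, 105.0, 55.0]]
```

View pics/w16.png

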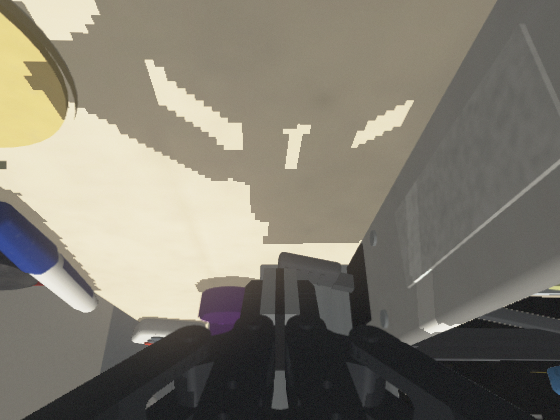

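The lever is fully down (32 N at its stop). Ease slightly, then push along +x.

>>> arm_command:
  rot:
    - [0, 0, 0]
    - [0, 0, 0]
    - [0, 0, 0]
  slide:
    - [0, 0, 1]
    - [4, 0, -0.5]
    - [6, 0, -0.5]
  gripper: [0, 0, 0]

```text
clock: 15.92
eef_pos: [485.9, -100.0, 8.2]
tool_rot: [2.35, -0.007, 0.041]
force: [-2.1, 3.1, 7.9]
width: -0.2
```

>>> arm_command:
  rot:
    - [0, 0, 0]
    - [0, 0, 0]
    - [0, 0, 0]
  slide:
    - [6, 0, -0.5]
    - [6, 0, -0.5]
    - [6, 0, -0.5]
  gripper: [0, 0, 0]

```text
clock: 16.17
eef_pos: [503.6, -99.7, 8.0]
tool_rot: [2.348, -0.006, 0.04]
force: [-2.2, 4.6, 10.0]
width: 0.0
```

```bash
python3 s.py; python3 w.py w17
```

```text
eef [503.6 -99.7   8. ] tip [502.6 -78.4  29. ] x [0.999 0.04  0.006] z [ 0.033 -0.712 -0.702] F [-2.2  4.6 10. ] q [-0.86  1.17  0.77  2.03  0.11  0.39 -0.46] cam [497.  77.  70.]
rot to go [ 0.4  0.4 -0.3]
case [[505.0, 95.0, 63.0], [505.0, 111.0, 58.0], [497.0, 210.0, 64.0], [559.0, 105.0, 55.0]]
```

View pics/w17.png

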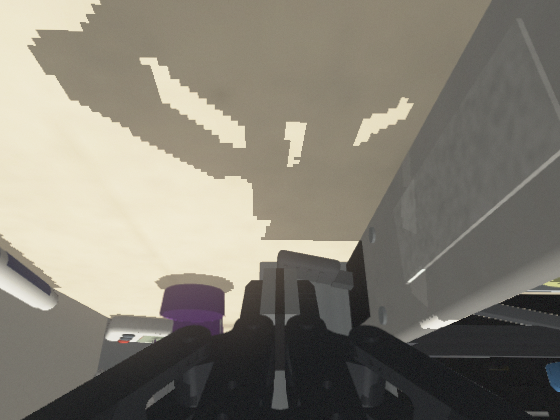

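The tray has come along about 26 mm with the tab held down: panel and tab keep the same place in the image. It is past the catch. The wrist camera is now close to the case, so I'll back out along the tool axis and finish on the panel front.

>>> arm_command:
  rot:
    - [0, 0, 0]
    - [0, 0, 0]
    - [0, 0, 0]
    - [0, 0, 0]
    - [0, 0, 0]
  slide:
    - [-1, 0, 5]
    - [-3, 2, 6]
    - [-3, 8, 8]
    - [-4, 12, 12]
    - [-4, 14, 14]
  gripper: [0, 0, 0, 0, 0]

```text
clock: 16.63
eef_pos: [487.8, -64.3, 53.3]
tool_rot: [2.347, -0.005, 0.038]
force: [0.3, 0.2, 0.3]
width: -0.2
```

>>> arm_command:
  rot:
    - [0, 0, 0]
    - [0, 0, 0]
    - [0, 0, 0]
    - [0, 0, 0]
  slide:
    - [-15, 12, 15]
    - [-25, 12, 15]
    - [-25, 10, 10]
    - [-15, 10, 10]
  gripper: [0, 0, 0, 0]

```text
clock: 16.97
eef_pos: [405.5, -14.9, 105.3]
tool_rot: [2.352, -0.007, 0.041]
force: [0.2, -0.3, -0.5]
width: 0.0
```

```bash
python3 s.py; python3 w.py w18;python3 - <<'E'
from h import *
im,d=get_image("top");np.save("top18.npy",d)
cv2.imwrite("pics/top18.png",cv2.resize(im[110:310,230:420,::-1],None,fx=3,fy=3,interpolation=cv2.INTER_CUBIC))
E
```

```text
eef [405.5 -14.9 105.3] tip [404.5   6.4 126.4] x [0.999 0.041 0.007] z [ 0.034 -0.709 -0.704] F [ 0.2 -0.3 -0.5] q [-1.15  0.96  0.84  2.18  0.1   0.57 -0.51] cam [398. 162. 168.]
rot to go [ 0.2  0.4 -0.3]
case [[505.0, 95.0, 63.0], [505.0, 111.0, 58.0], [497.0, 210.0, 64.0], [559.0, 105.0, 55.0]]
```

View pics/w18.png

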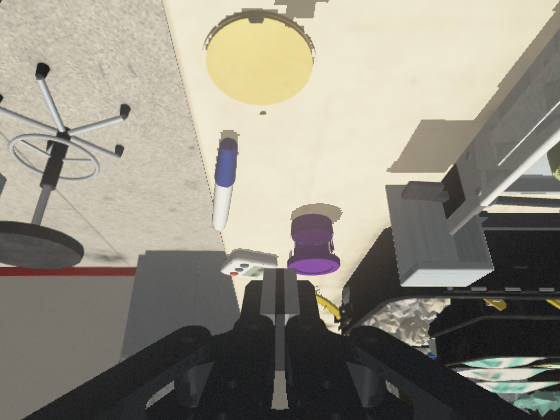

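View pics/top18.png

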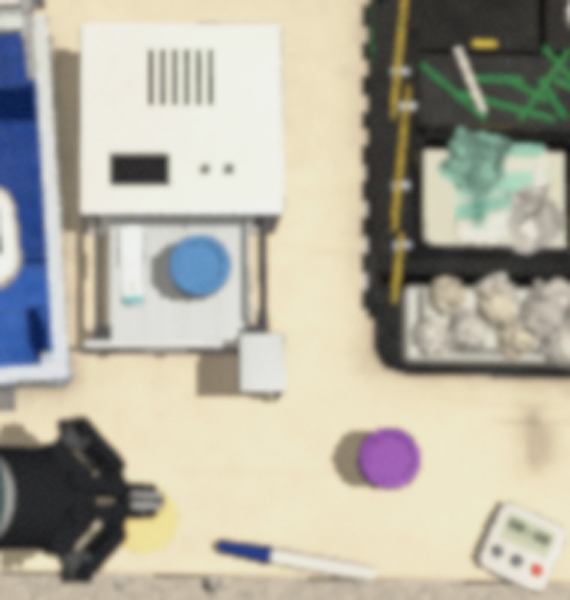

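The top view shows the tray partly in at top-crop (160,290). The cup is upright at (199,265) with the cassette beside it at (132,262). Now straighten the tool and push on the panel front.

>>> arm_command:
  rot:
    - [7, 0.3, 0]
    - [7, 0.3, 0]
    - [7, 0.3, 0]
    - [7, 0.3, 0]
    - [7, 0.3, 0]
  slide:
    - [0, 0, 0]
    - [0, 0, 0]
    - [0, 0, 0]
    - [0, 0, 0]
    - [0, 0, 0]
  gripper: [0, 0, 0, 0, 0]

```text
clock: 17.48
eef_pos: [406.6, -6.2, 97.7]
tool_rot: [2.923, -0.006, 0.072]
force: [-0.1, 0.5, -1.4]
width: -0.2
```

>>> arm_command:
  rot:
    - [7, 0.3, 0]
    - [3, 0, 0]
    - [0, 0, 0]
  slide:
    - [10, 0, 0]
    - [15, 0, 0]
    - [0, 0, 0]
  gripper: [0, 0, 0]

```text
clock: 17.73
eef_pos: [428.6, -11.9, 99.4]
tool_rot: [3.06, -0.014, 0.058]
force: [1.4, -0.1, -0.3]
width: 0.1
```

```bash
python3 s.py; python3 w.py w19
```

```text
eef [428.6 -11.9  99.4] tip [428.   -9.5 129.3] x [0.998 0.058 0.014] z [ 0.019 -0.08  -0.997] F [ 1.4 -0.1 -0.3] q [-0.27  0.52  0.23  2.24 -0.09  0.39  0.06] cam [421.  81. 261.]
rot to go [-40.3  -1.1  -1.5]
case [[505.0, 95.0, 63.0], [505.0, 111.0, 58.0], [497.0, 210.0, 64.0], [559.0, 105.0, 55.0]]
```

View pics/w19.png

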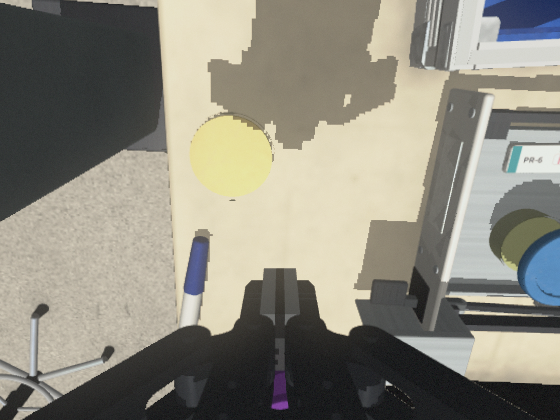

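>>> arm_command:
  rot:
    - [4, 0, 0]
    - [0, 0, 0]
    - [0, 0, 0]
    - [0, 0, 0]
    - [0, 0, 0]
  slide:
    - [15, 0, 0]
    - [25, 0, 0]
    - [20, 0, -10]
    - [0, 0, -25]
    - [0, 0, -25]
  gripper: [0, 0, 0, 0, 0]

```text
clock: 18.2
eef_pos: [488.7, -10.2, 39.7]
tool_rot: [3.129, -0.018, 0.06]
force: [-0.5, 0.4, -0.0]
width: 0.2
```

>>> arm_command:
  rot:
    - [0, 0, 0]
    - [0, 0, 0]
    - [0, 0, 0]
  slide:
    - [0, 0, -14]
    - [0, 0, -10]
    - [0, 0, 0]
  gripper: [0, 0, 0]

```text
clock: 18.45
eef_pos: [484.4, -7.0, 9.1]
tool_rot: [3.126, -0.007, 0.067]
force: [-0.3, -0.6, -0.3]
width: 0.1
```

```bash
python3 s.py; python3 w.py w20
```

```text
eef [484.4  -7.    9.1] tip [484.1  -6.5  39.1] x [0.998 0.066 0.007] z [ 0.008 -0.015 -1.   ] F [-0.3 -0.6 -0.3] q [-0.12  0.73  0.09  2.13 -0.17  0.28  0.18] cam [478.  75. 177.]
rot to go [-44.1  -1.8  -1.9]
case [[505.0, 95.0, 63.0], [505.0, 111.0, 58.0], [497.0, 210.0, 64.0], [559.0, 105.0, 55.0]]
```

View pics/w20.png

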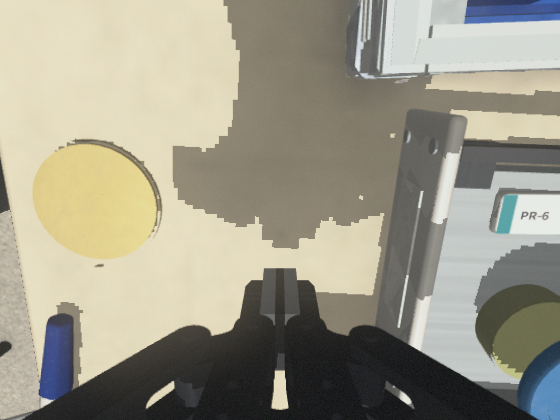

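>>> arm_command:
  rot:
    - [0, 0, 0]
    - [0, 0, 0]
    - [0, 0, 0]
    - [0, 0, 0]
    - [0, 0, 0]
  slide:
    - [6, 0, -4]
    - [8, 0, 0]
    - [6, 0, 0]
    - [4, 0, 0]
    - [4, 0, 0]
  gripper: [0, 0, 0, 0, 0]

```text
clock: 18.92
eef_pos: [515.5, -4.2, 7.5]
tool_rot: [3.124, -0.009, 0.072]
force: [-0.7, 0.4, -0.4]
width: -0.1
```

>>> arm_command:
  rot:
    - [0, 0, 0]
    - [0, 0, 0]
    - [0, 0, 0]
    - [0, 0, 0]
    - [0, 0, 0]
  slide:
    - [4, 0, 0]
    - [4, 0, 0]
    - [5, 0, 0]
    - [6, 0, 0]
    - [6, 0, 0]
  gripper: [0, 0, 0, 0, 0]

```text
clock: 19.33
eef_pos: [540.5, -3.8, 8.2]
tool_rot: [3.125, -0.005, 0.072]
force: [-2.5, 1.1, 1.1]
width: -0.5
```

Contact (-2.5 N), and the tray is moving. Continue.

>>> arm_command:
  rot:
    - [0, 0, 0]
    - [0, 0, 0]
    - [0, 0, 0]
    - [0, 0, 0]
    - [0, 0, 0]
  slide:
    - [6, -1, 0]
    - [7, -1, 0]
    - [7, -1, 0]
    - [7, -1, 0]
    - [7, 0, 0]
  gripper: [0, 0, 0, 0, 0]

```text
clock: 19.75
eef_pos: [576.5, -6.8, 7.8]
tool_rot: [3.127, -0.002, 0.073]
force: [-2.2, 1.5, 0.6]
width: -0.4
```

```bash
python3 s.py; python3 w.py w21
```

```text
eef [576.5  -6.8   7.8] tip [576.4  -6.4  37.8] x [0.997 0.073 0.002] z [ 0.003 -0.014 -1.   ] F [-2.2  1.5  0.6] q [-0.12  0.81  0.11  1.87 -0.15  0.47  0.17] cam [571.  75. 176.]
rot to go [-44.1  -2.3  -2.1]
case [[505.0, 95.0, 63.0], [505.0, 111.0, 58.0], [497.0, 210.0, 64.0], [559.0, 105.0, 55.0]]
```

View pics/w21.png

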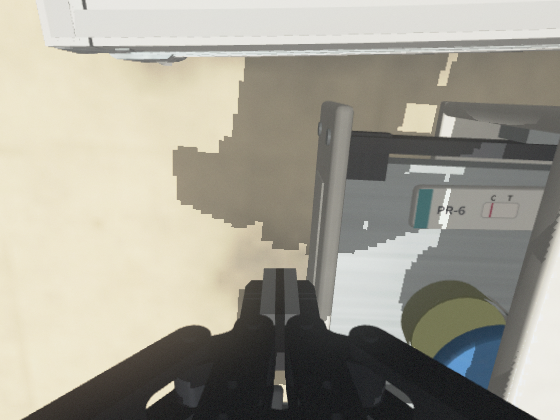

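The panel is flush on the fingers at (315,290), and the cup (470,370) and cassette (480,207) are in place. Continuing home.

>>> arm_command:
  rot:
    - [0, 0, 0]
    - [0, 0, 0]
    - [0, 0, 0]
    - [0, 0, 0]
    - [0, 0, 0]
  slide:
    - [7, -1, 0]
    - [7, 0, 0]
    - [7, 0, 0]
    - [6, 0, 0]
    - [6, 0, 0]
  gripper: [0, 0, 0, 0, 0]

```text
clock: 20.22
eef_pos: [607.4, -8.0, 7.7]
tool_rot: [3.128, 0.009, 0.072]
force: [-30.8, 2.3, 28.9]
width: -0.0
```

>>> arm_command:
  rot:
    - [0, 0, 0]
    - [0, 0, 0]
    - [0, 0, 0]
    - [0, 0, 0]
  slide:
    - [4, 0, 0]
    - [4, 0, 0]
    - [3, 0, 0]
    - [3, 0, 0]
  gripper: [0, 0, 0, 0]

```text
clock: 20.55
eef_pos: [604.5, -7.9, 9.1]
tool_rot: [3.132, 0.043, 0.071]
force: [-10.8, 1.4, 9.0]
width: 0.1
```

That is a contact, about 31 N in x and 29 N upward: the wide knuckles met the housing's top edge, not the tray's end stop. Backing off at once. I'll turn the jaws across and push higher on the panel.

>>> arm_command:
  rot:
    - [0, 0, 0]
    - [0, 0, 0]
    - [0, 0, 0]
    - [0, 0, 0]
    - [0, 0, 0]
  slide:
    - [-8, 0, 0]
    - [-15, 0, 0]
    - [-25, 0, 10]
    - [-20, 0, 20]
    - [0, 0, 20]
  gripper: [0, 0, 0, 0, 0]

```text
clock: 20.97
eef_pos: [537.4, -10.5, 57.6]
tool_rot: [3.129, 0.042, 0.069]
force: [-0.4, 0.6, -0.0]
width: 0.0
```

```bash
python3 s.py; python3 w.py w22
```

```text
eef [537.4 -10.5  57.6] tip [538.6 -10.   87.6] x [ 0.997  0.069 -0.042] z [-0.041 -0.016 -0.999] F [-0.4  0.6 -0. ] q [-0.13  0.7   0.14  1.92 -0.14  0.57  0.16] cam [539.  72. 225.]
rot to go [-44.1  -4.6  -1. ]
case [[505.0, 95.0, 63.0], [505.0, 111.0, 58.0], [497.0, 210.0, 64.0], [559.0, 105.0, 55.0]]
```

View pics/w22.png

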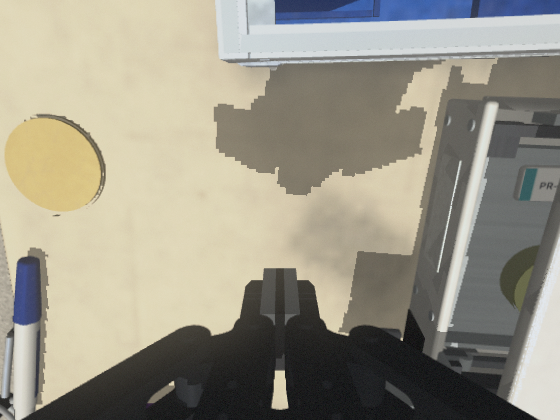

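The tray stayed put, with the panel at (450,230) and the cup base visible behind it. Turning the tool 87°.

>>> arm_command:
  rot:
    - [0, -2.4, 7]
    - [0, 0, 7]
    - [0, 0, 7]
    - [0, 0, 7]
    - [0, 0, 7]
  slide:
    - [0, 0, 0]
    - [0, 0, 0]
    - [0, 0, 0]
    - [0, 0, 0]
    - [0, 0, 0]
  gripper: [0, 0, 0, 0, 0]

```text
clock: 21.43
eef_pos: [553.5, -12.7, 66.5]
tool_rot: [3.111, -0.027, 0.691]
force: [-0.6, -0.7, -0.3]
width: 0.2
```

>>> arm_command:
  rot:
    - [0, 0, 7]
    - [0, 0, 7]
    - [0, 0, 7]
    - [0, 0, 7]
    - [0, 0, 7]
  slide:
    - [0, 0, 0]
    - [0, 0, 0]
    - [0, 0, 0]
    - [0, 0, 0]
    - [0, 0, 0]
  gripper: [0, 0, 0, 0, 0]

```text
clock: 21.85
eef_pos: [563.4, -15.6, 68.7]
tool_rot: [3.096, -0.032, 1.315]
force: [1.2, -0.5, -0.0]
width: 0.2
```

>>> arm_command:
  rot:
    - [0, 0, 7]
    - [0, 0, 7]
    - [0, 0, 3]
    - [0, 0, 0]
  slide:
    - [0, 0, 0]
    - [0, 0, 0]
    - [0, 0, 0]
    - [0, 0, 0]
  gripper: [0, 0, 0, 0]

```text
clock: 22.18
eef_pos: [571.0, -19.3, 69.9]
tool_rot: [3.084, -0.031, 1.621]
force: [-0.5, 0.1, -0.8]
width: 0.0
```

```bash
python3 s.py; python3 w.py w23
```

```text
eef [571.  -19.3  69.9] tip [569.3 -20.3  99.8] x [-0.05   0.998  0.031] z [ 0.056  0.034 -0.998] F [-0.5  0.1 -0.8] q [ 0.23  0.7  -0.34  1.91  0.36  0.54  1.28] cam [483. -28. 234.]
rot to go [-32.7 -32.8 -87.1]
case [[505.0, 95.0, 63.0], [505.0, 111.0, 58.0], [497.0, 210.0, 64.0], [559.0, 105.0, 55.0]]
```

View pics/w23.png

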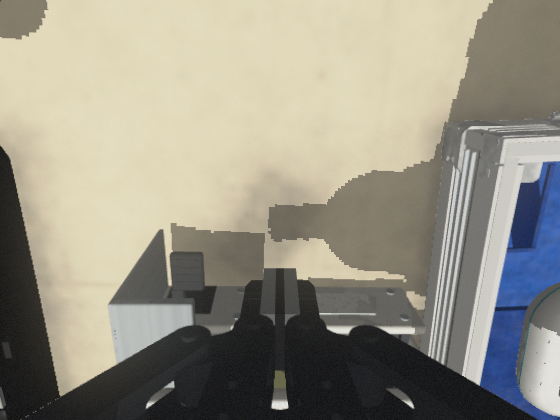

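Jaws are now across. The tip is in front of the panel (panel at rows 288-330) and the slight lean keeps the knuckles back. Descend to the upper panel, then push.

>>> arm_command:
  rot:
    - [-1.9, -1, 0]
    - [0, 0, 0]
    - [0, 0, 0]
    - [0, 0, 0]
    - [0, 0, 0]
  slide:
    - [-4, 4, -5]
    - [0, 2, -15]
    - [0, 0, -15]
    - [0, 0, -12]
    - [0, 0, 0]
  gripper: [0, 0, 0, 0, 0]

```text
clock: 22.65
eef_pos: [573.2, -15.2, 23.3]
tool_rot: [3.056, 0.005, 1.605]
force: [-1.0, 0.1, -0.1]
width: 0.1
```

```bash
python3 s.py; python3 w.py w24
```

```text
eef [573.2 -15.2  23.3] tip [570.6 -15.1  53.2] x [-0.034  0.999 -0.005] z [ 0.085 -0.002 -0.996] F [-1.   0.1 -0.1] q [ 0.12  0.76 -0.22  1.96  0.43  0.39  1.17] cam [480. -17. 185.]
rot to go [-30.  -32.6 -85.8]
case [[505.0, 95.0, 63.0], [505.0, 111.0, 58.0], [497.0, 210.0, 64.0], [559.0, 105.0, 55.0]]
```

View pics/w24.png

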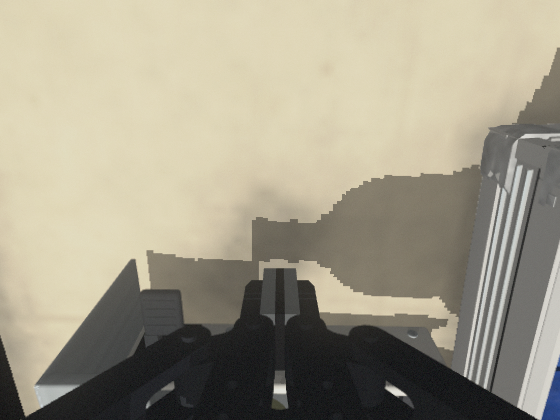

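>>> arm_command:
  rot:
    - [0, 0, 0]
    - [0, 0, 0]
    - [0, 0, 0]
    - [0, 0, 0]
    - [0, 0, 0]
  slide:
    - [4, 0, -8]
    - [8, 0, -3]
    - [8, 0, 0]
    - [6, 0, 0]
    - [4, 0, 0]
  gripper: [0, 0, 0, 0, 0]

```text
clock: 23.12
eef_pos: [609.3, -15.4, 14.8]
tool_rot: [3.05, 0.006, 1.602]
force: [0.7, 0.7, -0.3]
width: -0.3
```

>>> arm_command:
  rot:
    - [0, 0, 0]
    - [0, 0, 0]
    - [0, 0, 0]
  slide:
    - [4, 0, 0]
    - [4, 0, 0]
    - [4, 0, 0]
  gripper: [0, 0, 0]

```text
clock: 23.37
eef_pos: [622.2, -15.3, 15.1]
tool_rot: [3.051, 0.005, 1.601]
force: [-1.4, 0.5, 1.4]
width: 0.1
```

>>> arm_command:
  rot:
    - [0, 0, 0]
    - [0, 0, 0]
    - [0, 0, 0]
  slide:
    - [3, 0, 0]
    - [3, 0, 0]
    - [2, 0, 0]
  gripper: [0, 0, 0]

```text
clock: 23.62
eef_pos: [629.7, -15.1, 15.0]
tool_rot: [3.054, 0.005, 1.601]
force: [-6.3, 1.2, 4.2]
width: -0.0
```

>>> arm_command:
  rot:
    - [0, 0, 0]
    - [0, 0, 0]
  slide:
    - [2, 0, 0]
    - [2, 0, 0]
  gripper: [0, 0]

```text
clock: 23.78
eef_pos: [629.4, -15.4, 14.5]
tool_rot: [3.063, 0.006, 1.601]
force: [-6.1, 0.1, 4.8]
width: -0.2
```

```bash
python3 w.py w25; python3 - <<'E'
from h import *
for n,s in(("top",(slice(110,265),slice(240,340))),("scene",(slice(140,300),slice(230,390)))):
    im,d=get_image(n);np.save(n+"25.npy",d)
    cv2.imwrite(f"pics/{n}25.png",cv2.resize(im[s][:,:,::-1],None,fx=3.7,fy=3.7,interpolation=cv2.INTER_CUBIC))
E
```

```text
(no output)
```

View pics/w25.png

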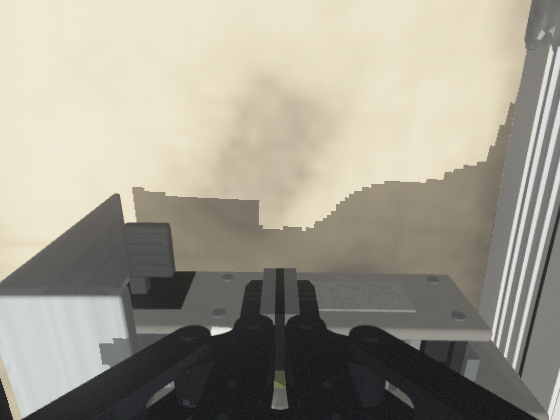

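View pics/scene25.png

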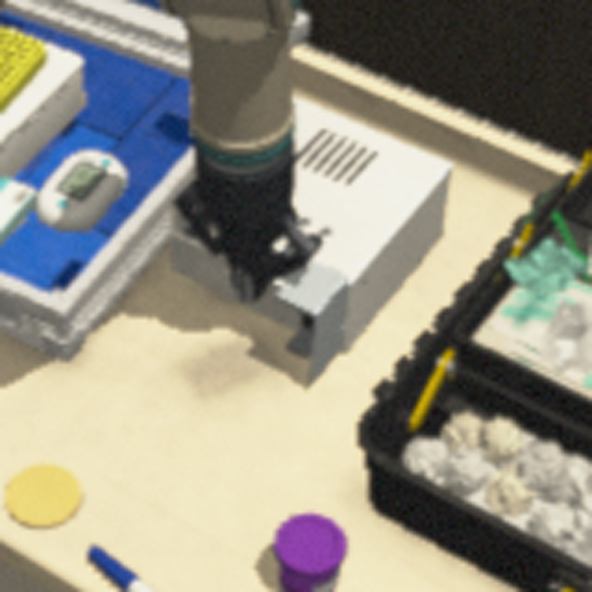

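```bash
python3 - <<'E'
from h import *
z=np.load("last.npz");c=get_calibration("wrist");P=cloud(c,z['d'])
print(c['xyz']-z['xyz'])
for u in(60,410,440,460): print(u,[(v,*map(int,np.nan_to_num(P[v,u]).round(0))) for v in range(280,416,9)])
E
```

```text
[-0.03246776 -0.01778383 -0.04427065]
60 [(280, 610, -90, 66), (289, 597, -75, 90), (298, 598, -73, 93), (307, 601, -74, 94), (316, 604, -74, 94), (325, 607, -75, 93), (334, 609, -75, 95), (343, 613, -76, 93), (352, 616, -76, 94), (361, 620, -78, 93), (370, 623, -77, 94), (379, 626, -78, 94), (388, 630, -79, 94), (397, 612, -65, 112), (406, 612, -64, 114), (415, 611, -62, 118)]
410 [(280, 637, 51, 18), (289, 637, 48, 26), (298, 637, 46, 32), (307, 637, 44, 39), (316, 637, 42, 46), (325, 637, 40, 51), (334, 639, 39, 55), (343, 666, 51, 29), (352, 610, 21, 96), (361, 610, 20, 100), (370, 610, 19, 103), (379, 610, 18, 106), (388, 612, 18, 107), (397, 614, 18, 108), (406, 644, 30, 85), (415, 628, 22, 101)]
440 [(280, 636, 65, 18), (289, 637, 63, 24), (298, 636, 59, 33), (307, 637, 57, 39), (316, 637, 54, 46), (325, 637, 52, 51), (334, 639, 51, 54), (343, 646, 54, 51), (352, 652, 55, 50), (361, 660, 59, 46), (370, 610, 26, 103), (379, 609, 25, 107), (388, 608, 23, 110), (397, 608, 22, 113), (406, 611, 23, 113), (415, 613, 23, 114)]
460 [(280, 646, 85, 0), (289, 652, 86, 0), (298, 637, 70, 30), (307, 636, 66, 39), (316, 636, 62, 46), (325, 637, 61, 51), (334, 638, 59, 55), (343, 644, 61, 54), (352, 649, 62, 53), (361, 653, 62, 54), (370, 658, 64, 54), (379, 609, 30, 106), (388, 609, 29, 109), (397, 610, 28, 111), (406, 608, 26, 115), (415, 609, 25, 117)]
```

```bash
python3 -c "
import cv2
im=cv2.imread('pics/w25.png');cv2.imwrite('pics/w25c.png',cv2.resize(im[260:420,240:540],None,fx=2.6,fy=2.6,interpolation=cv2.INTER_CUBIC))"
```

```text
(no output)
```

View pics/w25c.png

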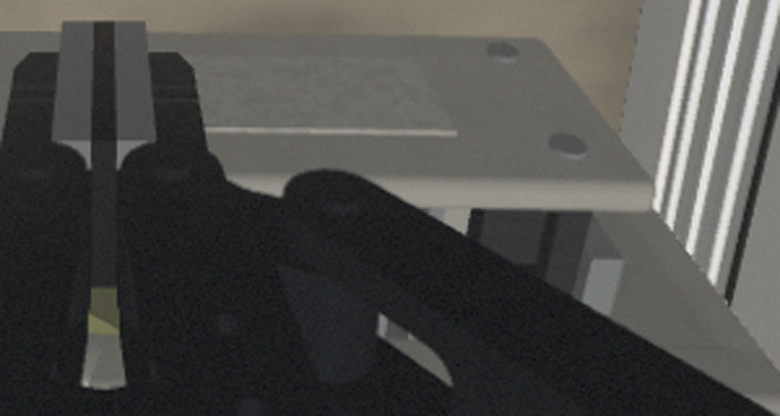

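The outer panel face is now at x≈636.5 and the hood front went from 463 to 597, so slide ≈ 133–135 mm. What shows at the top is the mouth above the panel. One firmer push checks the stop.

>>> arm_command:
  rot:
    - [0, 0, 0]
    - [0, 0, 0]
    - [0, 0, 0]
  slide:
    - [3, 0, 0]
    - [4, 0, 0]
    - [4, 0, 0]
  gripper: [0, 0, 0]

```text
clock: 24.18
eef_pos: [628.8, -15.9, 13.4]
tool_rot: [3.084, 0.009, 1.601]
force: [-9.3, 0.4, 7.2]
width: -0.0
```

```bash
python3 s.py; python3 w.py w26; python3 - <<'E'
from h import *
z=np.load("last.npz");c=get_calibration("wrist");P=cloud(c,z['d'])
m=(abs(P[...,1]-50)<15)&(P[...,2]>20)&(P[...,2]<50)&(P[...,0]<645)
m[:270]=0
print(np.nanmedian(P[m],0)); h=(abs(P[...,2]-94)<3)&(P[...,1]<-60)&(P[...,0]<640);print(np.nanpercentile(P[h],[1,99],axis=0))
E
```

```text
eef [628.8 -15.9  13.4] tip [627.1 -15.7  43.3] x [-0.03   1.    -0.009] z [ 0.057 -0.007 -0.998] F [-9.3  0.4  7.2] q [ 0.14  0.83 -0.26  1.77  0.41  0.53  1.21] cam [541. -16. 178.]
rot to go [-31.1 -34.  -85.2]
case [[505.0, 95.0, 63.0], [505.0, 111.0, 58.0], [497.0, 210.0, 64.0], [559.0, 105.0, 55.0]]
[636.56985631  50.21546355  37.2622022 ]
[[597.25043914 -92.38435021  91.53176593]
 [637.71009747 -60.45317196  94.71977438]]
```

The upward force along with the push suggests the knuckles may be brushing the housing edge again. I'll back off, lean the tool 12° more so only the tip touches, and push once more.

>>> arm_command:
  rot:
    - [0, 0, 0]
    - [0, -6, 0]
    - [0, -6, 0]
    - [0, 0, 0]
  slide:
    - [-15, 0, 0]
    - [-10, 0, 0]
    - [0, 0, 0]
    - [0, 0, 0]
  gripper: [0, 0, 0, 0]

```text
clock: 24.57
eef_pos: [602.7, -23.4, 11.7]
tool_rot: [2.972, 0.032, 1.596]
force: [-0.3, -0.2, 0.3]
width: -0.3
```

```bash
python3 s.py
```

```text
eef [602.7 -23.4  11.7] tip [597.6 -22.6  41.2] x [-0.025  0.999 -0.032] z [ 0.17  -0.027 -0.985] F [-0.3 -0.2  0.3] q [ 0.11  0.78 -0.2   1.97  0.66  0.29  0.94] cam [497. -20. 165.]
rot to go [-25.3 -29.7 -85.8]
case [[505.0, 95.0, 63.0], [505.0, 111.0, 58.0], [497.0, 210.0, 64.0], [559.0, 105.0, 55.0]]
```

>>> arm_command:
  rot:
    - [0, 0, 0]
    - [0, 0, 0]
    - [0, 0, 0]
    - [0, 0, 0]
    - [0, 0, 0]
  slide:
    - [8, 2, -2]
    - [8, 2, 0]
    - [6, 0, 0]
    - [4, 0, 0]
    - [4, 0, 0]
  gripper: [0, 0, 0, 0, 0]

```text
clock: 24.98
eef_pos: [632.4, -18.8, 9.2]
tool_rot: [2.983, 0.032, 1.595]
force: [-21.5, 1.0, 15.6]
width: 0.1
```

>>> arm_command:
  rot:
    - [0, 0, 0]
    - [0, 0, 0]
  slide:
    - [3, 0, 0]
    - [3, 0, 0]
  gripper: [0, 0]

```text
clock: 25.15
eef_pos: [631.6, -18.8, 7.9]
tool_rot: [2.999, 0.034, 1.593]
force: [-10.5, 1.5, 11.0]
width: -0.2
```

```bash
cat > pan.py <<'E'
from h import *
z=np.load("last.npz");c=get_calibration("wrist");P=cloud(c,z['d'])
m=(abs(P[...,1]-50)<15)&(P[...,2]>20)&(P[...,2]<50)&(P[...,0]<645)
m[:230]=0
print(np.nanmedian(P[m],0)); h=(abs(P[...,2]-94)<3)&(P[...,1]<-60)&(P[...,0]<640);print(np.nanpercentile(P[h],[1,99],axis=0))
E
python3 s.py; python3 w.py w27; python3 pan.py
```

```text
eef [631.6 -18.8   7.9] tip [627.3 -17.9  37.5] x [-0.022  0.999 -0.034] z [ 0.143 -0.031 -0.989] F [-10.5   1.5  11. ] q [ 0.13  0.82 -0.26  1.86  0.62  0.4   0.99] cam [530. -15. 164.]
rot to go [-26.4 -31.  -85.3]
case [[505.0, 95.0, 63.0], [505.0, 111.0, 58.0], [497.0, 210.0, 64.0], [559.0, 105.0, 55.0]]
[636.64444739  50.3497874   36.92704449]
[[596.99302367 -92.03888156  91.31602048]
 [630.96908879 -60.51892986  94.61391856]]
```

It stops at the same tip x (627) and panel face (636.6) with the knuckles well clear and up to 21 N, so the tray is on its end stop. Retreating to inspect.

>>> arm_command:
  rot:
    - [0, 0, 0]
    - [0, 0, 0]
    - [0, 0, 0]
    - [0, 0, 0]
    - [0, 0, 0]
  slide:
    - [-8, 0, 0]
    - [-20, 0, 0]
    - [-30, 0, 5]
    - [-30, 0, 25]
    - [-20, 10, 30]
  gripper: [0, 0, 0, 0, 0]

```text
clock: 25.62
eef_pos: [526.5, -9.7, 64.5]
tool_rot: [3.0, 0.031, 1.587]
force: [1.2, -0.1, 0.4]
width: 0.1
```

>>> arm_command:
  rot:
    - [0, 0, 0]
    - [0, 0, 0]
    - [0, 0, 0]
    - [0, 0, 0]
    - [0, 0, 0]
  slide:
    - [-10, 30, 25]
    - [-10, 35, 20]
    - [-5, 35, 10]
    - [0, 35, 0]
    - [0, 35, 0]
  gripper: [0, 0, 0, 0, 0]

```text
clock: 26.03
eef_pos: [501.5, 158.7, 128.1]
tool_rot: [2.994, 0.031, 1.568]
force: [0.5, 0.2, -0.9]
width: -0.3
```

>>> arm_command:
  rot:
    - [0, 0, 0]
    - [0, 0, 0]
    - [0, 0, 0]
    - [0, 0, 0]
    - [0, 0, 0]
  slide:
    - [-5, 35, 10]
    - [-5, 35, 10]
    - [0, 20, 0]
    - [0, 0, 0]
    - [0, 0, 0]
  gripper: [0, 0, 0, 0, 0]

```text
clock: 26.45
eef_pos: [493.8, 269.9, 153.0]
tool_rot: [2.987, 0.013, 1.581]
force: [0.3, -1.0, -0.2]
width: -0.1
```

```bash
python3 - <<'E'
from h import *
print(telemetry.read_state()['eef_pos'],telemetry.read_state()['qd'].round(3))
for n in("top","scene"):
    im,d=get_image(n);np.save(n+"28.npy",d);cv2.imwrite(f"pics/{n}28.png",im[:,:,::-1])
    if n=="top":
        c=get_calibration(n);P=cloud(c,d);z=P[...,2];u,v=np.meshgrid(np.arange(560),np.arange(420))
        m=(z>90)&(z<104)&(u>300)&(u<340)&(v>180)&(v<215)
        ct=max(cv2.findContours(m.astype(np.uint8),0,2)[0],key=cv2.contourArea).reshape(-1,2)
        print(cv2.minAreaRect(onplane(c,ct,94)[:,:2].astype(np.float32)))
im=cv2.imread("pics/scene28.png");cv2.imwrite("pics/scene28c.png",cv2.resize(im[150:290,240:400],None,fx=4.2,fy=4.2,interpolation=cv2.INTER_CUBIC))
E
```

```text
[493.80238323 269.87827415 152.96940713] [-0.025  0.014 -0.028 -0.043 -0.013 -0.001 -0.   ]
((619.3737182617188, -76.36505126953125), (45.57256317138672, 34.77616500854492), 0.3795892298221588)
```

View pics/top28.png

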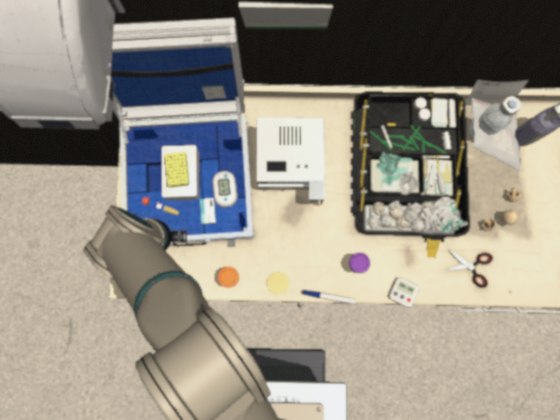

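View pics/scene28c.png

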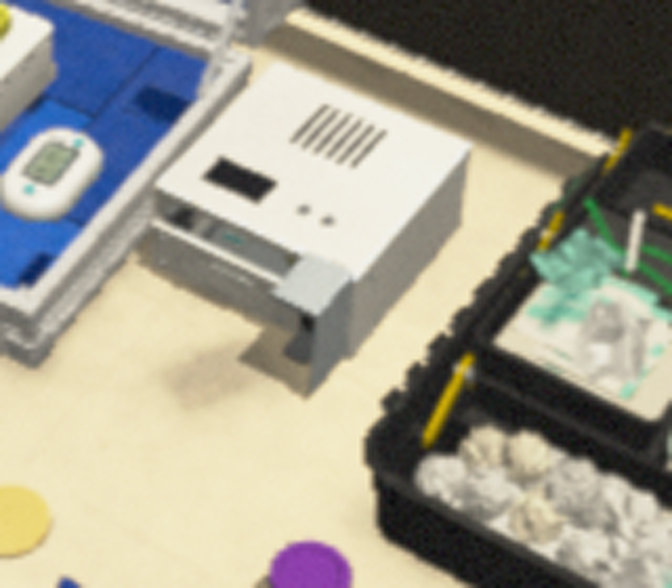

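```bash
python3 - <<'E'
from h import *
c=get_calibration("top");u,v=np.meshgrid(np.arange(560),np.arange(420))
for f,(a,b) in(("top0.npy",(228,262)),("top28.npy",(176,212))):
    P=cloud(c,np.load(f));z=P[...,2]
    m=(z>84)&(z<104)&(u>309)&(u<327)&(v>a)&(v<b)
    # front edge row & mean along columns 312..322
    fr=[onplane(c,[[uu,np.where(m[:,uu])[0].max()]],94)[0,0] for uu in range(312,322)]
    print(f,np.round(fr,1),np.mean(fr))
s=get_calibration("scene")
# scene: hood front corner bottom of cheek etc
for f in("scene0.npy","scene28.npy"):
    P=cloud(s,np.load(f));
    m=(abs(P[...,2]-94)<2.5)&(P[...,1]<-58)&(P[...,1]>-105)&(P[...,0]<642)&(P[...,0]>440)
    q=P[m];print(f,len(q),np.percentile(q[:,0],[2,5,10]).round(1))
im0=cv2.imread("pics/scene0.png");im1=cv2.imread("pics/scene28.png")
# bystander shifts
t0=cv2.imread("pics/top0.png").astype(int);t1=cv2.imread("pics/top28.png").astype(int)
for nm,(x0,x1,y0,y1) in dict(orange=(212,244,262,292),dish=(264,292,270,296),marker=(298,358,286,306),timer=(386,420,276,308),purple=(345,375,250,276)).items(): print(nm,np.abs(t0-t1)[y0:y1,x0:x1].mean().round(1))
# mouth: any cup colours visible
cv2.imwrite("pics/mouth.png",cv2.resize(im1[185:250,265:340],None,fx=9,fy=9,interpolation=cv2.INTER_CUBIC))
E
```

```text
top0.npy [462.5 462.5 462.6 462.6 462.7 462.8 462.8 462.9 462.9 463. ] 462.7270599498618
top28.npy [598.6 598.7 598.7 598.8 598.9 598.9 599.  599.  599.1 599.1] 598.8791449077482
scene0.npy 125 [460.8 461.7 463.6]
scene28.npy 99 [595.5 597.4 598.9]
orange 7.0
dish 7.4
marker 7.8
timer 8.0
purple 7.2
```

View pics/mouth.png

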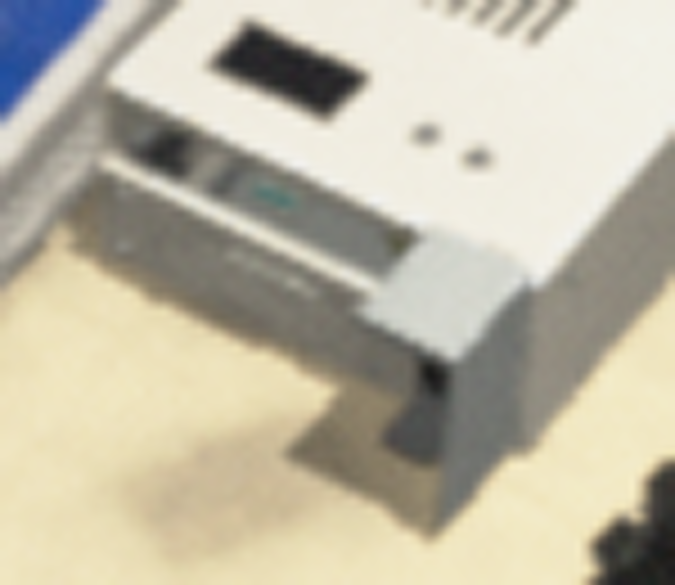

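Hood front edge moved 136 mm by the top camera and 135–136 mm by the scene camera, so the tray is home. In the mouth the cassette's green end shows at (270,190) and the cup's olive base at (400,240), low where it stood. The orange and purple cups, dish, marker and timer are unchanged. Handing in.

```bash
python3 -c "
from cell import ctrl,telemetry
s=telemetry.read_state();print(s['clock'],s['force'],s['qd'].round(3))
print(ctrl.finish_job())"
```

```text
26.55 [ 0.20085312 -0.74988339  0.39275525] [ 0.023 -0.003  0.025  0.023  0.008  0.011 -0.004]
the job is handed in; nothing more can be done
None
```

I stood the blue cup on the tray beside the cassette and let go. I then pressed the lever tab from the left under the hood and pushed the tray about 26 mm in while it was held down. The rest I pushed on the panel front until it stopped, and handed in at 26.6 s.

**Last checks**
- **Tray:** the hood's front edge moved 135–136 mm in both the top and scene cameras, so the tray is home. A second push with the tool leaned back stopped at the same point.
- **Cup and cassette:** both were standing or lying correctly when last seen directly, with about half the travel still to go. After that only the cup's base and the cassette's green end show through the mouth, where they should be. I did not see the whole cup at the end.
- **Other things on the worktop:** the orange and purple cups, dish, marker and timer look unchanged. The dropper bottle was hidden by the arm in the final views, so I did not check it, but no move went near it.

**What went wrong or disagreed**
- **Fingertip position:** the fingertips ended about 30 mm short of the reported TCP. The first close therefore shut just above the lid without moving the cup, and I corrected for it after that.
- **Contact with the housing:** on the first push home the gripper's knuckles touched the housing's top edge, with about 31 N back and 29 N up at the wrist (about 42 N together). If the knuckles count as gripper body, that may have passed the 40 N limit. I backed off and finished with the tool turned.
- **Lever force:** pressing the lever to its stop briefly reached 32 N.

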